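# Charge the milling jar through the two-way ball chute

### The arm

A 7-joint arm with a two-finger parallel gripper is mounted at the origin on a cart in front of the work surface, level with it; the furniture and walls round the work are solid. World frame = base frame: x ahead of the robot, y to its left, z up, the work surface at z = 0. Lengths are in m, angles in rad, forces in N, time in s.
With the tool pointing down it reaches from about 0.35 to 0.9 m from the base axis. Payload 7.2 kg.
Tool frame: the origin (TCP) lies between the finger pads; the fingertips stand robot.finger_overhang ahead of it and the grasp point (between the pads) lies 3 mm ahead of it (robot.finger_overhang is the distance from the TCP to the fingertips, in m); z points along the fingers, x is the direction in which the jaws open and shut, and the axes are right-handed (so a half turn about z gives the same grasp; the last joint's range is limited). The gripper opens to 85 mm and grips with 20 to 120 N. Pads are 22 mm wide; open, the fingers measure 114 mm over their backs; the gripper's body (76 mm by 85 mm) begins 54 mm behind the grasp point. The pads swing forward as they close: fully open they stand 13 mm farther back than shut.
Start: joints at [1.205, 0.411, -0.013, 1.596, 0.006, 1.134, -0.082], TCP at [0.183, -0.597, 0.253] pointing down, gripper open.
Joint ranges: [-2.95, 2.95], [-0.29, 1.99], [-1.47, 1.44], [0.14, 2.54], [-1.03, 4.17], [0.13, 1.85], [-2.86, 2.86]. Speed limits (rad/s): [2.39, 2.39, 3.01, 3.01, 3.14, 3.14, 3.14].

### API

Orientations are given as a unit quaternion [w, x, y, z].
In Python, from workcell import read_state, vision, job_done, robot gives the robot as it stands. The module is installed in compiled form; this text tells all that it offers.
- The arm moves only by the tool move_arm, never from a script. Its argument "moves" is a list of rows, each a list of 7 numbers: the turn, a rotation vector about the tool's x, y, z in degrees, then the shift along the tool's x, y, z in cm, then the finger opening in cm, from 0 to 8.54. In form: [[ax, ay, az, tx, ty, tz, fingers], ...]. A call has 1 to 10 rows; each row shifts and turns the pose as measured when the row begins, along the tool's axes as they then stand; what a row does not reach is not made up. A row lasts 1/12 s, in which the tool goes at most 41.7 mm and 7.16 degrees, less where a joint would pass 70% of its speed; a pose out of reach is approached as far as the arm can. A call is refused whole if a number of a shift passes 4.17 or a number of a turn 7.16, either way. A call with a gripper value outside its range is refused whole. The fingers move at their own pace and stop on an object; the grip force is fixed at half the most. Time passes only in rows, so rows that do not move let the fingers close. It gives the time, the measured TCP pose, the force and the opening at its end, in the units of the state.
- read_state(): the state, without advancing time (a new reading comes with each control period).
- vision.grab_frame(name): name is "scene" or "side" or "wrist"; returns the picture (384x512x3 uint8, blue, green, red); there is no depth.
- vision.camera_model(name): a dict with "fx", "fy", "cx", "cy" (pixels), "world_from_camera" (4x4, takes a point from camera to world coordinates). Camera axes: x right, y down, z forward; pixel columns grow to the right and rows downward; lengths in m; the calibration is good to about 2 mm. The wrist camera is an equidistant fisheye: a pixel r from the principal point sees the ray r / f radians off the axis. A picture is of the moment at which its call begins: read the wrist's pose just before it. camera_model takes no time and is no camera call; for the wrist camera it gives the pose at the moment of the call.
- job_done(): hands the job in, once; it reports no verdict.
The state is a dict: "time_s": time; "joints": joint angles; "dq": joint speeds; "joint_efforts": joint torques, N m; "position": TCP position; "eef_rot": TCP orientation; "ft_force": force on the tool from outside, world axes, zero at the start; "torque": the same for the moment, N m; "gripper_width": finger opening in m.
Only numpy, scipy, OpenCV 4.12 (cv2) and the standard library are available. Lean on these libraries where they do the work, as an engineer would, in place of code of your own. Each camera call takes 0.05 s, during which the arm holds its last target.

### The job

Charge the round steel milling jar with the eight grinding balls: with the lever on the front of the ball chute, set the flap fully over so that the outlet above the milling jar is open and the one above the clear beaker is shut. Then take the scoop by its white handle, pour all the balls into the hopper so that they run down into the jar, and stand the scoop back flat on the worktop. Leave the flap set, and the jar and the beaker standing where they are.

Things in the scene. Friction and masses are not known exactly. Their poses are not given: they have to be found in the camera images.
- flap (a joint): White chute flap with its lever, one part on a level front-to-back axle 125 mm above the worktop. Rad: 0 = lever hangs straight down; positive = its end swung to the chute's +y (the robot's left), which opens the left outlet and shuts the right; negative the reverse: the lever points at the open outlet. Stops at +-0.53; about 2 N at the handle moves it and it stays where left.
- lever_grip (a point): Middle of the lever's white round handle, 16 mm diameter, 34 mm long, pointing along the chute's -x (to the robot). It hangs 56 mm below the axle: 69 mm above the worktop at 0, swinging 28 mm to either side. It is 45 mm in front of the chute's clear window, with the hopper above: reach it with the tool leaning back towards the robot. Turns with the flap.
- hopper_mouth (a point): Centre of the steel chute's open hopper mouth, at the rim, 219 mm above the worktop. Mouth 130 mm along y, 96 mm along x, narrowing to 56 x 54 mm. The chute is fixed. Its axes: +x away from the robot, +y to the robot's left (at zero yaw), z up. A 120 x 216 mm base plate, 6 mm thick, lies under it.
- left_outlet (a point): Centre of the chute's left outlet (+y side), 44 x 54 mm, 72 mm above the worktop. Axes as the chute's.
- right_outlet (a point): Centre of the chute's right outlet (-y side), 44 x 54 mm, 72 mm above the worktop. Axes as the chute's.
- jar_mouth (a point): Centre of the open top of the milling jar: round steel pot with a flange near the rim, 68 mm diameter (flange 74), 58 mm high, 58 mm wide inside, 0.7 kg. It stands loose on the chute's base plate under one outlet, left or right, 8 mm below it.
- wash_beaker: Empty clear plastic beaker, 50 x 55 x 62 mm, light, loose on the base plate under the chute's other outlet. Origin: centre of its underside.
- scoop_grip (a point): Gripping point in the scoop's white handle, 63 mm above the scoop's underside. Handle 34 mm wide (x), 14 mm thick, rising from the rear wall and leaning 30 degrees back: its length runs along (0, -0.5, 0.866) in the scoop's frame, its thickness along (0, 0.866, 0.5); it ends 25 mm beyond the point and the rear wall ends 33 mm lower. Axes: x across, +y to the lip, z up.
- scoop_lip (a point): Middle of the scoop's pouring lip (60 mm wide), 110 mm ahead of the gripping point along the scoop's +y and 49 mm lower, 14 mm above its underside; same axes. The scoop is an open steel pan 78 mm wide, flat floor, walls 28 mm high, 0.33 kg full; its front ramp climbs 20 degrees to the lip, so balls run out when it is tipped lip-down beyond that (35 to 45 empties it).
- ball_1_center (a point): Centre of steel grinding ball 1 of 8: 15 mm in diameter, 14 g, lying loose in the scoop at the start.
- ball_2_center (a point): Centre of steel grinding ball 2 of 8: 15 mm in diameter, 14 g, lying loose in the scoop at the start.
- ball_3_center (a point): Centre of steel grinding ball 3 of 8: 15 mm in diameter, 14 g, lying loose in the scoop at the start.
- ball_4_center (a point): Centre of steel grinding ball 4 of 8: 15 mm in diameter, 14 g, lying loose in the scoop at the start.
- ball_5_center (a point): Centre of steel grinding ball 5 of 8: 15 mm in diameter, 14 g, lying loose in the scoop at the start.
- ball_6_center (a point): Centre of steel grinding ball 6 of 8: 15 mm in diameter, 14 g, lying loose in the scoop at the start.
- ball_7_center (a point): Centre of steel grinding ball 7 of 8: 15 mm in diameter, 14 g, lying loose in the scoop at the start.
- ball_8_center (a point): Centre of steel grinding ball 8 of 8: 15 mm in diameter, 14 g, lying loose in the scoop at the start.
Not all that is in view belongs to the job. What is shaped like the part that bears jar_mouth but brown is not meant.

How it is judged:
By the outcome, as a careful person would: the job done as asked, in the order asked, and still so for the second after the job is handed in, with the robot touching nothing.
It also fails if it takes over 72 s, if anything falls off the work surface, if the arm or the gripper's body presses on something with over 40 N, if the wrist force passes 120 N, or if a joint passes its speed limit or range.

## Working session

There is one attempt and no reset: what is moved stays moved. The work goes in short steps, Python scripts to look and compute and a tool call to move; the robot and the scene stay as the last step left them, time stands still between calls to the robot, and variables do not carry over. Pictures are saved under pics/ and viewed, and the job is handed in when it is done.

Besides the shell and the picture viewer there is one more tool, called after ">>>" by a JSON object that holds its "name" and its "arguments". move_arm: Moves the arm, as the interface text tells. Its arguments: {"type":"object","properties":{"moves":{"type":"array"}},"required":["moves"]}

```bash
mkdir -p pics
cat > h.py <<'E'
import numpy as np,cv2
from workcell import read_state, vision, job_done, robot
from scipy.spatial.transform import Rotation as R
def snap(n,f):
    m=vision.camera_model(n); im=vision.grab_frame(n); cv2.imwrite('pics/'+f+'.png',im); return im,m
def ray(m,u,v):
    T=np.array(m['world_from_camera']); d=np.array([(u-m['cx'])/m['fx'],(v-m['cy'])/m['fy'],1.]); d=T[:3,:3]@d
    return T[:3,3],d/np.linalg.norm(d)
def onz(m,u,v,z):
    o,d=ray(m,u,v); return o+d*(z-o[2])/d[2]
def proj(m,p):
    T=np.linalg.inv(np.array(m['world_from_camera'])); c=T[:3,:3]@np.array(p)+T[:3,3]
    return np.array([m['fx']*c[0]/c[2]+m['cx'],m['fy']*c[1]/c[2]+m['cy']])
def tri(m1,p1,m2,p2):
    o1,d1=ray(m1,*p1);o2,d2=ray(m2,*p2)
    A=np.stack([d1,-d2],1);s=np.linalg.lstsq(A,o2-o1,rcond=None)[0]
    a=o1+d1*s[0];b=o2+d2*s[1]; return (a+b)/2,np.linalg.norm(a-b)
E
python3 - <<'E'
from h import *
for n in ['scene','side','wrist']:
    im,m=snap(n,n+'0'); print(n,m['fx'],m['cx'],m['cy'],np.round(m['world_from_camera'],3).tolist())
s=read_state(); print(s,robot.finger_overhang)
E
```

```text
scene 363.9695828964057 260.15366859383596 193.67951356021587 [[-0.831, -0.307, 0.464, 0.095], [-0.556, 0.479, -0.68, 0.562], [-0.013, -0.823, -0.568, 0.654], [0.0, 0.0, 0.0, 1.0]]
side 347.69070717895823 260.61303544557836 195.12689883966456 [[-0.838, -0.288, 0.464, 0.114], [-0.546, 0.445, -0.709, 0.57], [-0.002, -0.848, -0.53, 0.625], [0.0, 0.0, 0.0, 1.0]]
wrist 297.3186396354542 256.93378767844604 184.69892438814853 [[0.294, -0.917, -0.27, 0.252], [-0.956, -0.282, -0.081, -0.576], [-0.002, 0.282, -0.959, 0.373], [0.0, 0.0, 0.0, 1.0]]
{'time_s': 0.15, 'joints': array([ 1.20480673,  0.411713  , -0.012688  ,  1.59683575,  0.00560124,
        1.13428326, -0.08221386]), 'dq': array([-0.00174918, -0.00337375,  0.0001911 , -0.00168248, -0.00094073,
        0.00171412, -0.00167438]), 'joint_efforts': array([ 1.93941305e-03, -6.01034403e+01,  6.82855882e-01, -2.99644893e+01,
        1.39155169e-02,  7.80000875e-03, -6.17315138e-06]), 'position': array([ 0.18323744, -0.5971797 ,  0.2526549 ]), 'eef_rot': array([-3.18595767e-04,  8.04175379e-01, -5.94391787e-01, -5.10672804e-04]), 'ft_force': array([-0.07956724,  0.8416201 ,  0.59747884]), 'torque': array([0.02413363, 0.02665752, 0.01970132]), 'gripper_width': 0.0856261278207941} 0.022
```

View pics/scene0.png

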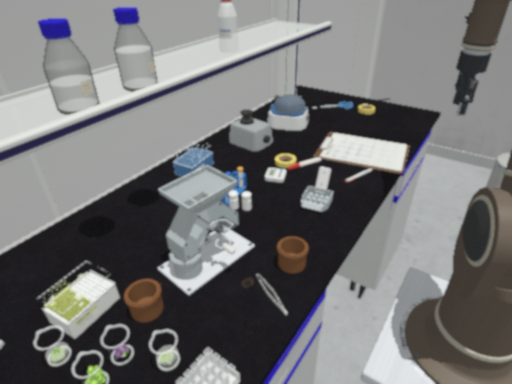

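View pics/side0.png

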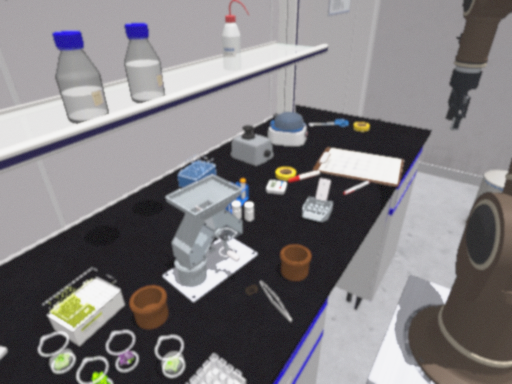

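View pics/wrist0.png

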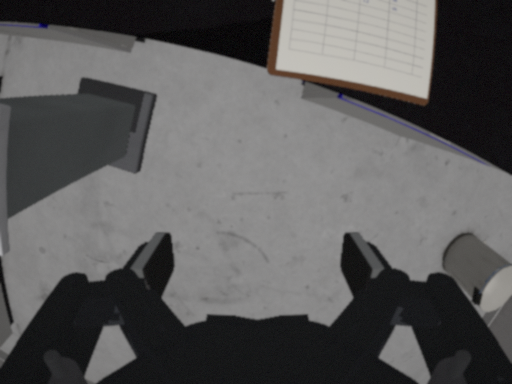

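Run:
```python
from h import *
for n in ['scene','side']:
    im=cv2.imread(f'pics/{n}0.png')
    c=im[150:300,150:350]; cv2.imwrite(f'pics/{n}0c.png',cv2.resize(c,None,fx=4,fy=4,interpolation=cv2.INTER_CUBIC))
```

```text
(no output)
```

View pics/scene0c.png

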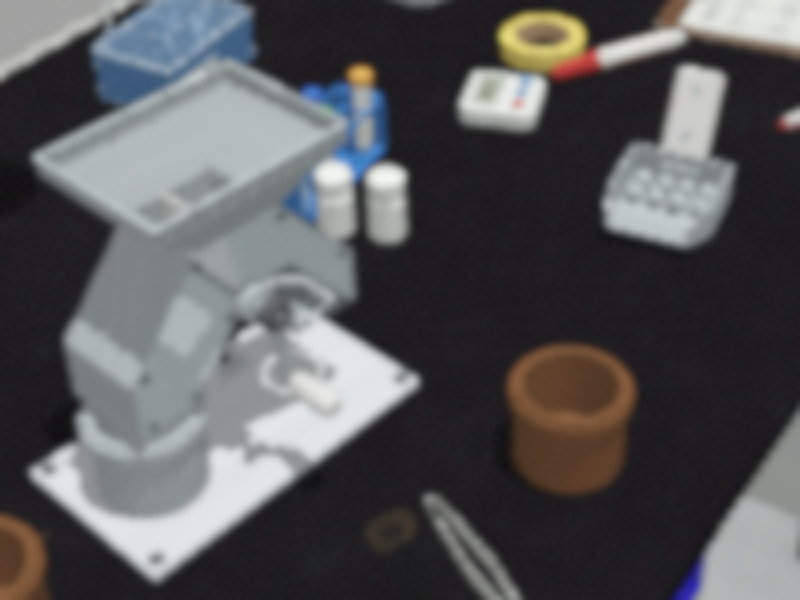

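View pics/side0c.png

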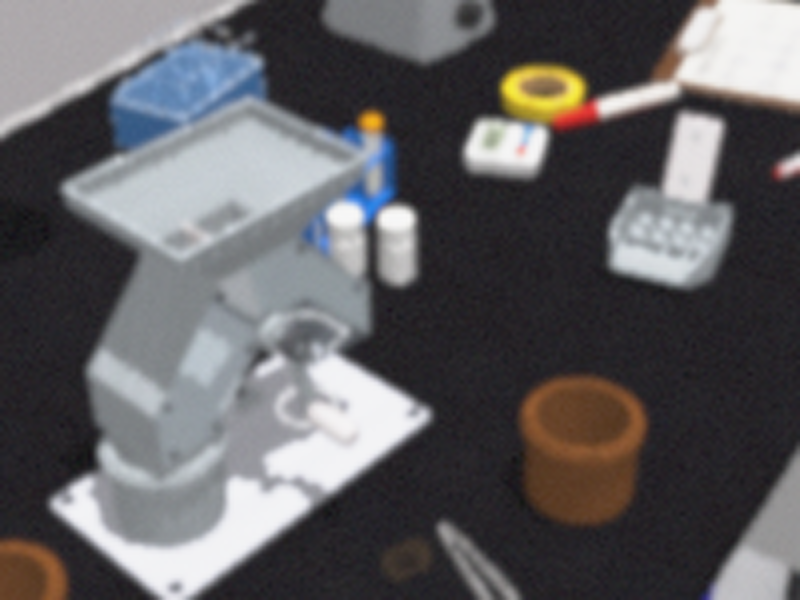

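Run:
```python
from h import *
ms=vision.camera_model('scene');mt=vision.camera_model('side')
f=lambda x,y:(150+x/4,150+y/4)
for nm,p,q,z in [('plate NL',(155,580),(175,608),.006),('plate FL',(30,475),(50,503),.006),('plate NR',(418,380),(432,415),.006),
  ('hop FL',(35,158),(64,188),.219),('hop NL',(158,235),(180,262),.219),('hop NR',(345,123),(368,157),.219),('hop FR',(222,62),(252,98),.219),
  ('lever tip',(333,402),(347,432),.069),('lever base',(293,380),(318,408),.069),
  ('scoop handle top',(700,68),(702,115),.085),('scoop lip NR',(690,248),(690,285),.0),('lip L',(602,215),(607,255),.0),('potrim',(570,385),(583,420),.06),
  ('jar',(145,515),(160,545),.006)]:
    p=f(*p);q=f(*q)
    a,e=tri(ms,p,mt,q); print(nm,np.round(a,3),round(e,4),np.round(onz(ms,*p,z),3),np.round(onz(mt,*q,z),3))
```

```text
plate NL [0.498 0.236 0.06 ] 0.002 [0.536 0.206 0.006] [0.534 0.204 0.006]
plate FL [0.59  0.231 0.08 ] 0.0017 [0.655 0.188 0.006] [0.654 0.185 0.006]
plate NR [0.482 0.022 0.04 ] 0.0032 [ 0.505 -0.009  0.006] [ 0.501 -0.009  0.006]
hop FL [0.612 0.169 0.241] 0.0033 [0.643 0.147 0.219] [0.638 0.146 0.219]
hop NL [0.559 0.144 0.199] 0.0007 [0.539 0.162 0.219] [0.538 0.164 0.219]
hop NR [0.5   0.055 0.239] 0.0036 [0.523 0.029 0.219] [0.518 0.029 0.219]
hop FR [0.544 0.096 0.282] 0.0055 [0.625 0.014 0.219] [0.618 0.011 0.219]
lever tip [0.505 0.078 0.056] 0.0005 [0.496 0.088 0.069] [0.496 0.089 0.069]
lever base [0.452 0.168 0.168] 0.0035 [0.527 0.086 0.069] [0.523 0.082 0.069]
scoop handle top [ 0.441 -0.273  0.129] 0.0037 [ 0.472 -0.345  0.085] [ 0.467 -0.345  0.085]
scoop lip NR [ 0.406 -0.201  0.032] 0.0004 [ 0.422 -0.24   0.   ] [ 0.422 -0.242  0.   ]
lip L [ 0.46  -0.171  0.056] 0.0021 [ 0.496 -0.241  0.   ] [ 0.493 -0.244  0.   ]
potrim [ 0.392 -0.007  0.058] 0.0038 [ 0.393 -0.007  0.06 ] [ 0.389 -0.004  0.06 ]
jar [0.577 0.171 0.002] 0.0007 [0.574 0.174 0.006] [0.573 0.174 0.006]
```

```bash
cat >> h.py <<'E'
YAW=np.radians(-8.5); C0=np.array([.580,.089,0])
def axes(yaw=None):
    y=YAW if yaw is None else yaw
    return np.array([np.cos(y),np.sin(y),0]),np.array([-np.sin(y),np.cos(y),0])
def ori(z,x):
    z=np.array(z,float);z/=np.linalg.norm(z);x=np.array(x,float);x-=z*(x@z);x/=np.linalg.norm(x)
    return np.stack([x,np.cross(z,x),z],1)
def lean(t,yaw=None):
    a,b=axes(yaw);t=np.radians(t); return ori(np.sin(t)*a-np.cos(t)*np.array([0,0,1]),-b)
def ch(x,y,z): a,b=axes(); return C0+a*x+b*y+np.array([0,0,z])
def cur():
    s=read_state();q=s['eef_rot'];return np.array(s['position']),R.from_quat([q[1],q[2],q[3],q[0]])
def plan(p1,R1,n,g,show=True):
    p,r=cur();r1=R.from_matrix(R1) if not isinstance(R1,R) else R1
    rv=(r.inv()*r1).as_rotvec()
    out=[]
    for i in range(n):
        ri=r*R.from_rotvec(rv*i/n); d=ri.inv().apply((np.array(p1)-p)/n)
        out.append([round(float(v),2) for v in np.degrees(rv)/n]+[round(float(v)*100,2) for v in d]+[g])
    print('total rot deg',np.round(np.degrees(rv),1),'dist',np.linalg.norm(p1-p).round(3))
    for i in range(0,n,10): print(out[i:i+10])
def st():
    s=read_state();p,r=cur();print(round(s['time_s'],2),'p',np.round(p,4),'z',np.round(r.as_matrix()[:,2],3),'x',np.round(r.as_matrix()[:,0],3),'F',np.round(s['ft_force'],1),'w',round(s['gripper_width'],4))
    print('joints',np.round(s['joints'],2))
E
python3 - <<'E'
from h import *
plan(np.array([.42,.06,.19]),lean(35),20,4)
E
```

```text
total rot deg [34.4  7.9 24.7] dist 0.701
[[1.72, 0.39, 1.24, -2.79, -2.1, 0.32, 4], [1.72, 0.39, 1.24, -2.84, -2.02, 0.36, 4], [1.72, 0.39, 1.24, -2.89, -1.95, 0.4, 4], [1.72, 0.39, 1.24, -2.93, -1.88, 0.44, 4], [1.72, 0.39, 1.24, -2.97, -1.8, 0.47, 4], [1.72, 0.39, 1.24, -3.01, -1.72, 0.5, 4], [1.72, 0.39, 1.24, -3.05, -1.64, 0.53, 4], [1.72, 0.39, 1.24, -3.09, -1.56, 0.56, 4], [1.72, 0.39, 1.24, -3.13, -1.47, 0.58, 4], [1.72, 0.39, 1.24, -3.16, -1.39, 0.61, 4]]
[[1.72, 0.39, 1.24, -3.2, -1.3, 0.62, 4], [1.72, 0.39, 1.24, -3.23, -1.21, 0.64, 4], [1.72, 0.39, 1.24, -3.26, -1.12, 0.65, 4], [1.72, 0.39, 1.24, -3.29, -1.03, 0.66, 4], [1.72, 0.39, 1.24, -3.31, -0.94, 0.67, 4], [1.72, 0.39, 1.24, -3.34, -0.85, 0.67, 4], [1.72, 0.39, 1.24, -3.36, -0.75, 0.67, 4], [1.72, 0.39, 1.24, -3.38, -0.66, 0.67, 4], [1.72, 0.39, 1.24, -3.4, -0.57, 0.67, 4], [1.72, 0.39, 1.24, -3.41, -0.48, 0.66, 4]]
```

>>> {"name": "move_arm", "arguments": {"moves": [[1.7,0.4,1.2,-2.8,-2.1,0.3,4],[1.7,0.4,1.2,-2.8,-2.0,0.4,4],[1.7,0.4,1.2,-2.9,-2.0,0.4,4],[1.7,0.4,1.2,-2.9,-1.9,0.4,4],[1.7,0.4,1.2,-3.0,-1.8,0.5,4],[1.7,0.4,1.2,-3.0,-1.7,0.5,4],[1.7,0.4,1.2,-3.0,-1.6,0.5,4],[1.7,0.4,1.2,-3.1,-1.6,0.5,4],[1.7,0.4,1.2,-3.1,-1.5,0.6,4],[1.7,0.4,1.2,-3.2,-1.4,0.6,4]]}}

```text
time_s: 0.98
position: [0.3038, -0.2612, 0.2169]
eef_rot: [-0.1, 0.722, -0.675, 0.118]
ft_force: [1.4, -0.8, -0.1]
gripper_width: 0.0397
```

Run:
```python
from h import *
st()
plan(np.array([.42,.06,.19]),lean(35),14,0)
```

```text
0.98 p [ 0.3038 -0.2612  0.2169] z [ 0.306 -0.015 -0.952] x [ 0.062 -0.997  0.036] F [ 1.4 -0.8 -0.1] w 0.0397
joints [ 1.01 -0.04 -0.25  2.29 -0.34  0.67 -0.5 ]
total rot deg [17.   3.5 11.7] dist 0.343
[[1.21, 0.25, 0.84, -2.24, -0.89, 0.4, 0], [1.21, 0.25, 0.84, -2.26, -0.85, 0.41, 0], [1.21, 0.25, 0.84, -2.27, -0.81, 0.42, 0], [1.21, 0.25, 0.84, -2.29, -0.76, 0.43, 0], [1.21, 0.25, 0.84, -2.3, -0.72, 0.43, 0], [1.21, 0.25, 0.84, -2.31, -0.68, 0.44, 0], [1.21, 0.25, 0.84, -2.32, -0.64, 0.44, 0], [1.21, 0.25, 0.84, -2.33, -0.59, 0.44, 0], [1.21, 0.25, 0.84, -2.34, -0.55, 0.44, 0], [1.21, 0.25, 0.84, -2.35, -0.5, 0.44, 0]]
[[1.21, 0.25, 0.84, -2.36, -0.46, 0.44, 0], [1.21, 0.25, 0.84, -2.37, -0.42, 0.44, 0], [1.21, 0.25, 0.84, -2.38, -0.37, 0.44, 0], [1.21, 0.25, 0.84, -2.39, -0.33, 0.44, 0]]
```

>>> {"name": "move_arm", "arguments": {"moves": [[1.7,0.35,1.2,-3.2,-1.2,0.6,0],[1.7,0.35,1.2,-3.2,-1.1,0.6,0],[1.7,0.35,1.2,-3.2,-1.0,0.6,0],[1.7,0.35,1.2,-3.2,-1.0,0.6,0],[1.7,0.35,1.2,-3.3,-0.9,0.6,0],[1.7,0.35,1.2,-3.3,-0.8,0.6,0],[1.7,0.35,1.2,-3.3,-0.7,0.6,0],[1.7,0.35,1.2,-3.3,-0.7,0.6,0],[1.7,0.35,1.1,-3.3,-0.6,0.6,0],[1.7,0.35,1.1,-3.3,-0.5,0.6,0]]}}

```text
time_s: 1.82
position: [0.4111, 0.0534, 0.1927]
eef_rot: [0.194, -0.626, 0.721, -0.225]
ft_force: [4.2, 5.0, -3.5]
gripper_width: -0.0
```

Run:
```python
from h import *
st()
im,m=snap('wrist','wrist1')
print(np.round(m['world_from_camera'],4).tolist())
```

```text
1.82 p [0.4111 0.0534 0.1927] z [ 0.562 -0.082 -0.823] x [-0.141 -0.99   0.003] F [ 4.2  5.  -3.5] w -0.0
joints [ 1.25 -0.29 -1.47  2.49 -0.35  0.13 -1.67]
[[-0.1406, -0.9406, 0.3092, 0.4017], [-0.9901, 0.1329, -0.0462, 0.0552], [0.0024, -0.3126, -0.9499, 0.3329], [0.0, 0.0, 0.0, 1.0]]
```

View pics/wrist1.png

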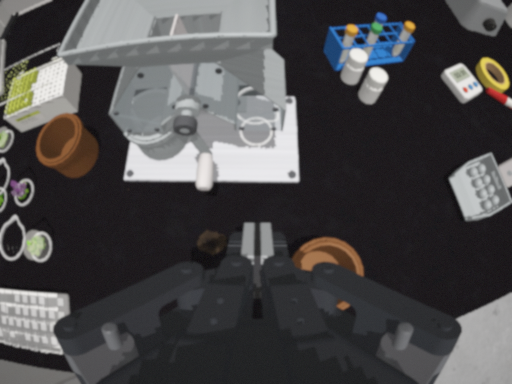

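```bash
cat >> h.py <<'E'
def wray(m,u,v):
    a=np.array([(u-m['cx'])/m['fx'],(v-m['cy'])/m['fy']]);th=np.linalg.norm(a)
    d=np.array([*(a/th*np.sin(th)),np.cos(th)]);T=np.array(m['world_from_camera'])
    return T[:3,3],T[:3,:3]@d
def wz(m,u,v,z):
    o,d=wray(m,u,v);return o+d*(z-o[2])/d[2]
def wproj(m,p):
    T=np.linalg.inv(np.array(m['world_from_camera'])); c=T[:3,:3]@np.array(p)+T[:3,3]
    th=np.arctan2(np.hypot(c[0],c[1]),c[2]);k=th/np.hypot(c[0],c[1]); return np.array([m['fx']*c[0]*k+m['cx'],m['fy']*c[1]*k+m['cy']])
E
python3 - <<'E'
from h import *
m=vision.camera_model('wrist')
im=cv2.imread('pics/wrist1.png')
cv2.imwrite('pics/wrist1c.png',cv2.resize(im[0:220,40:320],None,fx=2.8,fy=2.7,interpolation=cv2.INTER_CUBIC))
for n,u,v,z in [('NL',124,180,.006),('NR',299,182,.006),('FR',295,97,.006),('handle tip',205,187,.07),('tip',205,187,.06),('axle',185,125,.125),('jar c',155,140,.006),('pot',333,262,.06)]: print(n,np.round(wz(m,u,v,z),3))
for t in (-.5,-.25,0): 
  y=.056*np.sin(t);z=.125-.056*np.cos(t)
  print(t,wproj(m,ch(-.09,y,z)),wproj(m,ch(-.058,y,z)))
sc=vision.camera_model('scene')
for t in (-.5,-.25,0): 
  y=.056*np.sin(t);z=.125-.056*np.cos(t)
  print(t,proj(sc,ch(-.09,y,z)),proj(sc,ch(-.058,y,z)))
E
```

```text
NL [0.547 0.199 0.006]
NR [ 0.509 -0.015  0.006]
FR [ 0.628 -0.036  0.006]
handle tip [0.498 0.087 0.07 ]
tip [0.501 0.088 0.06 ]
axle [0.535 0.091 0.125]
jar c [0.595 0.155 0.006]
pot [ 0.409 -0.021  0.06 ]
-0.5 [216.83125889 194.3299399 ] [217.87566334 162.1581084 ]
-0.25 [203.91600766 196.04710927] [205.37984319 164.48998412]
0 [190.01240738 196.69980185] [191.92973831 165.48995721]
-0.5 [239.572852  246.6305543] [229.97513526 240.45336651]
-0.25 [235.67725042 251.19324662] [226.10569925 244.88481884]
0 [231.37761634 254.93626676] [221.81360069 248.49385448]
```

View pics/wrist1c.png

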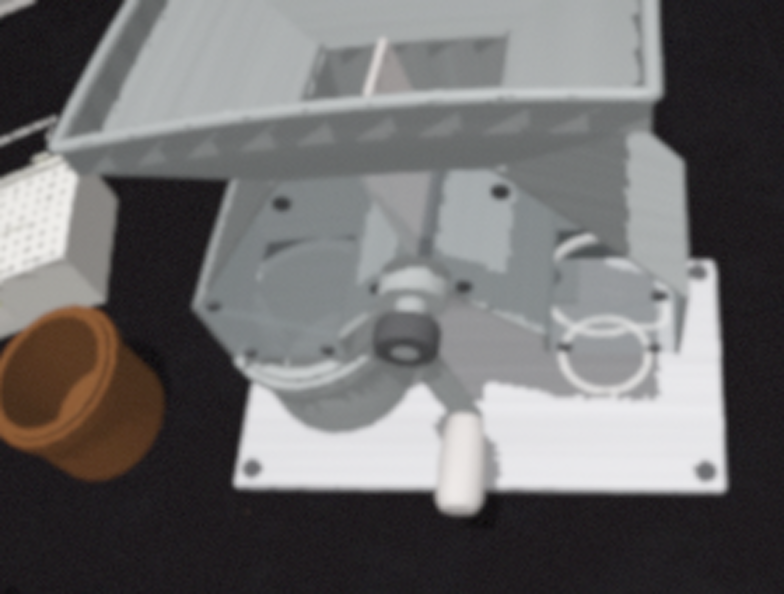

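Run:
```python
from h import *
plan(ch(-.125,-.06,.13),lean(38),5,0)
```

```text
total rot deg [ 3.1 -0.2 -0.8] dist 0.073
[[0.62, -0.05, -0.16, -0.07, 0.21, 1.45, 0], [0.62, -0.05, -0.16, -0.07, 0.23, 1.45, 0], [0.62, -0.05, -0.16, -0.07, 0.24, 1.45, 0], [0.62, -0.05, -0.16, -0.07, 0.26, 1.44, 0], [0.62, -0.05, -0.16, -0.07, 0.27, 1.44, 0]]
```

>>> {"name": "move_arm", "arguments": {"moves": [[0.6,0,-0.2,-0.1,0.2,1.5,0],[0.6,0,-0.2,-0.1,0.2,1.5,0],[0.6,0,-0.2,-0.1,0.2,1.5,0],[0.6,0,-0.2,-0.1,0.3,1.5,0],[0.6,0,-0.2,0,0.2,1.4,0],[0,0,0,0,0,0,0],[0,0,0,0,0,0,0],[0,0,0,0,0,0,0]]}}

```text
time_s: 2.53
position: [0.4233, 0.0326, 0.1967]
eef_rot: [0.202, -0.621, 0.722, -0.228]
ft_force: [-0.2, -0.6, 0.3]
gripper_width: -0.0
```

Run:
```python
from h import *
st()
im,m=snap('wrist','wrist2'); print(np.round(m['world_from_camera'],4)[:3,3]); st()
cv2.imwrite('pics/wrist2c.png',cv2.resize(im[0:250,30:350],None,fx=2.4,fy=2.4,interpolation=cv2.INTER_CUBIC))
```

```text
2.53 p [0.4233 0.0326 0.1967] z [ 0.575 -0.079 -0.814] x [-0.147 -0.989 -0.008] F [-0.2 -0.6  0.3] w -0.0
joints [ 1.34 -0.29 -1.47  2.49 -0.86  0.13 -1.1 ]
[0.4116 0.0334 0.3367]
2.58 p [0.4234 0.0327 0.1967] z [ 0.575 -0.079 -0.814] x [-0.146 -0.989 -0.008] F [ 0.   0.7 -0.4] w 0.0
joints [ 1.34 -0.29 -1.47  2.49 -0.86  0.13 -1.1 ]
```

View pics/wrist2c.png

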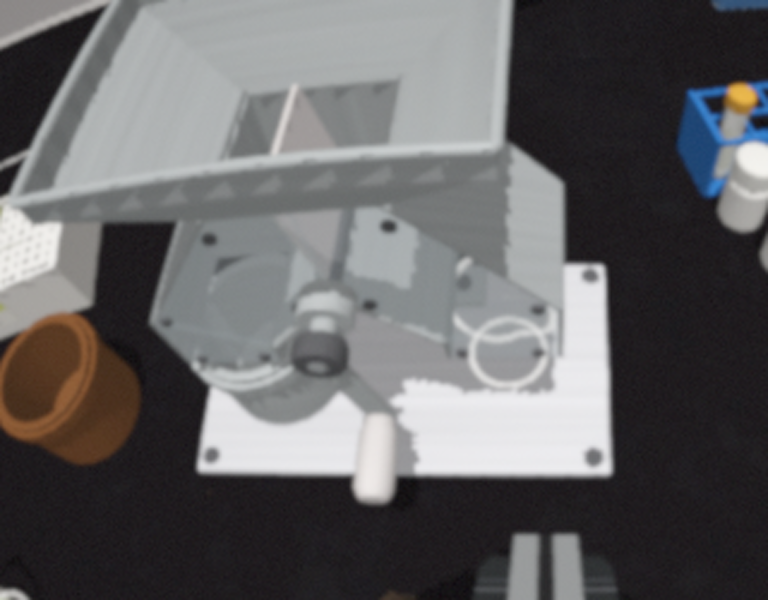

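```bash
cat > fk.py <<'E'
import numpy as np
from scipy.optimize import least_squares
from scipy.spatial.transform import Rotation as R
import itertools
D=[([1.20480673,.411713,-.012688,1.59683575,.00560124,1.13428326,-.08221386],[.18323744,-.5971797,.2526549],[-3.18595767e-04,8.04175379e-01,-5.94391787e-01,-5.10672804e-04]),
([1.01,-.04,-.25,2.29,-.34,.67,-.5],[.3038,-.2612,.2169],[-.1,.722,-.675,.118]),
([1.25,-.29,-1.47,2.49,-.35,.13,-1.67],[.4111,.0534,.1927],[.194,-.626,.721,-.225]),
([1.34,-.29,-1.47,2.49,-.86,.13,-1.1],[.4233,.0326,.1967],[.202,-.621,.722,-.228])]
def fk(q,P,s):
    hs,L1,L2,Lt,a0,a7=P[:6]
    T=R.from_euler('z',a0);p=np.array([0,0,hs])
    ax='zyzyzyz'
    for i in range(7):
        T=T*R.from_euler(ax[i],s[i]*q[i])
        if i==1:p=p+T.apply([0,0,L1])
        if i==3:p=p+T.apply([0,0,L2])
        if i==5:p=p+T.apply([0,0,Lt])
    return p,T*R.from_euler('z',a7)
if __name__=='__main__':
    best=[]
    for s3 in itertools.product([1,-1],repeat=4):
        s=[s3[0],1,s3[1],1,s3[2],1,s3[3]]
        def f(P):
            r=[]
            for q,p,o in D:
                pp,T=fk(q,P,s); r+=list(pp-p); r+=list(.3*(T.inv()*R.from_quat([o[1],o[2],o[3],o[0]])).as_rotvec())
            return r
        for a0 in (0,1,2,-1,-2,3):
          for a7 in (0,1.5,3,-1.5):
            so=least_squares(f,[.2,.5,.44,.25,a0,a7]);best.append((so.cost,s,so.x))
    best.sort(key=lambda b:b[0])
    for b in best[:3]:print(b[0],b[1],np.round(b[2],3))
E
python3 fk.py
```

```text
0.00033904665165835154 [-1, 1, -1, 1, -1, 1, -1] [ 0.239  0.538  0.449  0.283 -0.077  3.076]
0.000339046651658354 [-1, 1, -1, 1, -1, 1, -1] [ 0.239  0.538  0.449  0.283 -0.077  3.076]
0.0003390466516583547 [-1, 1, -1, 1, -1, 1, -1] [ 0.239  0.538  0.449  0.283 -0.077  3.076]
```

```bash
cat > ik.py <<'E'
from fk import *
from h import *
P=[.239,.538,.449,.283,-.077,3.076];S=[-1,1,-1,1,-1,1,-1]
lo=np.array([-2.95,-.29,-1.47,.14,-1.03,.13,-2.86])+.03;hi=np.array([2.95,1.99,1.44,2.54,4.17,1.85,2.86])-.03
def ik(p,Rm,n=40,seed=0):
    rng=np.random.default_rng(seed);out=[];r1=R.from_matrix(Rm)
    for k in range(n):
        q0=lo+(hi-lo)*rng.random(7)
        def f(q):
            pp,T=fk(q,P,S);return np.r_[(pp-p)*10,3*(T.inv()*r1).as_rotvec(),.02*q[2]]
        so=least_squares(f,q0,bounds=(lo,hi),max_nfev=60)
        pp,T=fk(so.x,P,S);e=np.linalg.norm(pp-p)+(T.inv()*r1).magnitude()
        if e<.02: out.append(np.round(so.x,2))
    return out
if __name__=='__main__':
  for flip in (1,-1):
   for L in (20,30,40):
    Rm=lean(L);
    if flip<0: Rm=Rm@np.diag([-1,-1,1])
    sols=ik(ch(-.09,-.03,.075),Rm)
    u=[]
    for s in sols:
        if not any(np.abs(s-t).max()<.3 for t in u):u.append(s)
    print('flip',flip,'L',L,len(sols)); [print('  ',s.tolist()) for s in u[:6]]
  for t in (0.3,):
    Rm=ori([0,.5,-.866],[0,-.866,-.5]); print('scoop'); [print(s.tolist()) for s in ik(np.array([.46,-.335,.065]),Rm,15)[:5]]
E
python3 ik.py
```

```text
flip 1 L 20 20
   [-0.3, 0.37, -0.0, 2.3, 0.7, 0.19, -2.68]
   [-0.68, 0.41, 0.47, 2.3, -0.4, 0.16, -1.61]
flip 1 L 30 18
   [-0.34, 0.38, 0.0, 2.4, 2.1, 0.23, 2.17]
   [-0.95, 0.48, 0.74, 2.4, 3.9, 0.16, 0.31]
flip 1 L 40 20
   [-0.39, 0.42, 0.0, 2.49, 2.51, 0.5, 1.71]
   [-0.0, 0.46, -0.46, 2.49, 2.29, 0.64, 1.99]
   [-0.93, 0.51, 0.65, 2.49, 3.09, 0.4, 1.05]
flip -1 L 20 22
   [-0.19, 0.37, -0.12, 2.3, 0.87, 0.22, 0.31]
   [-0.68, 0.41, 0.47, 2.3, -0.4, 0.16, 1.53]
   [0.09, 0.41, -0.47, 2.3, 1.15, 0.34, 0.05]
flip -1 L 30 23
   [-0.34, 0.38, -0.0, 2.4, 2.1, 0.23, -0.97]
   [-0.95, 0.48, 0.74, 2.4, 3.9, 0.16, -2.83]
   [0.07, 0.42, -0.49, 2.4, 1.89, 0.41, -0.72]
flip -1 L 40 24
   [-0.39, 0.42, -0.0, 2.49, 2.51, 0.5, -1.43]
scoop
[1.18, 0.85, -0.7, 1.67, 0.11, 1.11, -1.05]
[0.73, 0.73, 0.0, 1.67, -0.39, 1.17, -0.6]
[0.73, 0.73, -0.0, 1.67, -0.39, 1.17, -0.6]
[0.73, 0.73, -0.0, 1.67, -0.39, 1.17, -0.6]
[0.74, 0.73, -0.02, 1.67, -0.38, 1.16, -0.61]
```

```bash
cat >> ik.py <<'E'
def jplan(q1,n,g,q0=None,quiet=False):
    q0=np.array(read_state()['joints']) if q0 is None else np.array(q0);q1=np.array(q1)
    rows=[];
    for i in range(n):
        pa,Ta=fk(q0+(q1-q0)*i/n,P,S);pb,Tb=fk(q0+(q1-q0)*(i+1)/n,P,S)
        rv=np.degrees((Ta.inv()*Tb).as_rotvec());d=Ta.inv().apply(pb-pa)*100
        rows.append([round(float(v),1) for v in rv]+[round(float(v),2) for v in d]+[g])
        if not quiet and i%3==2: print('   p',np.round(pb,3),'z',np.round(Tb.as_matrix()[:,2],2),'x',np.round(Tb.as_matrix()[:,0],2))
    for i in range(0,n,10):print(rows[i:i+10])
E
python3 - <<'E'
from ik import *
jplan([0.2,.2,-.3,2.0,.2,.7,.3],16,0)
E
```

```text
p [0.451 0.054 0.23 ] z [ 0.58  0.01 -0.82] x [ 0.24 -0.96  0.16]
   p [0.472 0.06  0.256] z [ 0.54  0.09 -0.84] x [ 0.58 -0.76  0.29]
   p [0.49  0.048 0.265] z [ 0.47  0.12 -0.87] x [ 0.81 -0.43  0.39]
   p [0.511 0.022 0.257] z [ 0.39  0.08 -0.92] x [ 0.92 -0.03  0.39]
   p [ 0.533 -0.013  0.239] z [ 0.29 -0.02 -0.96] x [0.89 0.38 0.26]
[[0.3, -2.8, -7.8, -1.14, -1.54, -0.74, 0], [0.3, -2.5, -7.8, -0.74, -1.51, -0.65, 0], [0.3, -2.2, -7.8, -0.37, -1.41, -0.56, 0], [0.2, -2.0, -7.8, -0.03, -1.25, -0.45, 0], [0.1, -1.8, -7.8, 0.26, -1.02, -0.33, 0], [-0.1, -1.6, -7.8, 0.5, -0.75, -0.21, 0], [-0.3, -1.5, -7.8, 0.67, -0.46, -0.08, 0], [-0.5, -1.5, -7.8, 0.77, -0.15, 0.06, 0], [-0.7, -1.5, -7.8, 0.82, 0.16, 0.19, 0], [-0.9, -1.6, -7.8, 0.8, 0.45, 0.32, 0]]
[[-1.1, -1.7, -7.8, 0.73, 0.72, 0.45, 0], [-1.3, -1.9, -7.8, 0.62, 0.94, 0.57, 0], [-1.4, -2.1, -7.8, 0.49, 1.13, 0.67, 0], [-1.6, -2.3, -7.9, 0.33, 1.28, 0.75, 0], [-1.6, -2.6, -7.9, 0.18, 1.38, 0.81, 0], [-1.7, -2.9, -7.9, 0.03, 1.46, 0.84, 0]]
```

Run:
```python
from ik import *
plan(np.array([.43,-.12,.32]),ori([0,0,-1],[1,.0,0]),14,0)
```

```text
total rot deg [-26.6 -30.1 -95. ] dist 0.196
[[-1.9, -2.15, -6.79, 1.07, -0.68, -0.6, 0], [-1.9, -2.15, -6.79, 1.11, -0.53, -0.67, 0], [-1.9, -2.15, -6.79, 1.14, -0.38, -0.72, 0], [-1.9, -2.15, -6.79, 1.15, -0.22, -0.78, 0], [-1.9, -2.15, -6.79, 1.13, -0.05, -0.82, 0], [-1.9, -2.15, -6.79, 1.1, 0.11, -0.86, 0], [-1.9, -2.15, -6.79, 1.05, 0.26, -0.9, 0], [-1.9, -2.15, -6.79, 0.97, 0.41, -0.92, 0], [-1.9, -2.15, -6.79, 0.88, 0.55, -0.94, 0], [-1.9, -2.15, -6.79, 0.77, 0.68, -0.95, 0]]
[[-1.9, -2.15, -6.79, 0.65, 0.8, -0.96, 0], [-1.9, -2.15, -6.79, 0.51, 0.9, -0.95, 0], [-1.9, -2.15, -6.79, 0.36, 0.98, -0.93, 0], [-1.9, -2.15, -6.79, 0.21, 1.05, -0.91, 0]]
```

>>> {"name": "move_arm", "arguments": {"moves": [[-1.9,-2.1,-6.8,1.1,-0.7,-0.6,0],[-1.9,-2.1,-6.8,1.1,-0.5,-0.7,0],[-1.9,-2.1,-6.8,1.1,-0.4,-0.7,0],[-1.9,-2.1,-6.8,1.2,-0.2,-0.8,0],[-1.9,-2.1,-6.8,1.1,0,-0.8,0],[-1.9,-2.1,-6.8,1.1,0.1,-0.9,0],[-1.9,-2.1,-6.8,1.0,0.3,-0.9,0],[-1.9,-2.1,-6.8,1.0,0.4,-0.9,0],[-1.9,-2.1,-6.8,0.9,0.6,-0.9,0],[-1.9,-2.1,-6.8,0.8,0.7,-1.0,0]]}}

```text
time_s: 3.42
position: [0.4183, -0.0842, 0.284]
eef_rot: [-0.056, 0.963, -0.253, 0.076]
ft_force: [0.3, -0.3, -0.5]
gripper_width: 0.0003
```

Run:
```python
from ik import *
st()
plan(np.array([.43,-.12,.32]),ori([0,0,-1],[1,.4,0]),10,0)
# candidate sequence configs
for q in ([-.2,.35,0,2.0,0,.8,1.1],[-.2,.35,0,2.1,.8,.6,.5],[-.2,.35,0,2.2,1.57,.5,-.4],[-.3,.35,0,2.35,2.1,.5,-1.],[-.39,.42,0,2.49,2.51,.5,-1.43]):
    p,T=fk(np.array(q),P,S);print(np.round(p,3),np.round(T.as_matrix()[:,2],2),np.round(T.as_matrix()[:,0],2))
```

```text
3.42 p [ 0.4183 -0.0842  0.284 ] z [ 0.174  0.069 -0.982] x [ 0.86  -0.496  0.118] F [ 0.3 -0.3 -0.5] w 0.0003
joints [ 1.16 -0.   -0.97  2.06 -0.13  0.93 -0.25]
total rot deg [ -4.8 -10.1 -51.1] dist 0.052
[[-0.48, -1.01, -5.11, 0.32, 0.2, -0.36, 0], [-0.48, -1.01, -5.11, 0.3, 0.23, -0.36, 0], [-0.48, -1.01, -5.11, 0.27, 0.26, -0.36, 0], [-0.48, -1.01, -5.11, 0.24, 0.29, -0.37, 0], [-0.48, -1.01, -5.11, 0.2, 0.31, -0.37, 0], [-0.48, -1.01, -5.11, 0.17, 0.33, -0.37, 0], [-0.48, -1.01, -5.11, 0.13, 0.34, -0.37, 0], [-0.48, -1.01, -5.11, 0.09, 0.36, -0.37, 0], [-0.48, -1.01, -5.11, 0.06, 0.37, -0.37, 0], [-0.48, -1.01, -5.11, 0.02, 0.37, -0.36, 0]]
[0.498 0.062 0.146] [-0.01 -0.   -1.  ] [ 0.28  0.96 -0.  ]
[ 0.544 -0.048  0.148] [ 0.27 -0.37 -0.89] [ 0.27  0.91 -0.3 ]
[ 0.586 -0.064  0.165] [ 0.54 -0.42 -0.73] [ 0.42  0.89 -0.19]
[0.557 0.006 0.143] [ 0.67 -0.27 -0.69] [ 0.31  0.95 -0.07]
[0.487 0.073 0.077] [ 0.64 -0.09 -0.77] [0.15 0.99 0.  ]
```

```bash
cat >> ik.py <<'E'
def sim(wps,q=None,n=12,verbose=True):
    q=np.array(read_state()['joints']) if q is None else np.array(q); lo2=lo-.03;hi2=hi+.03
    for (p1,R1) in wps:
        p,T=fk(q,P,S);r1=R.from_matrix(R1);rv=(T.inv()*r1).as_rotvec()
        for i in range(1,n+1):
            pt=p+(p1-p)*i/n;rt=T*R.from_rotvec(rv*i/n);qp=q.copy()
            f=lambda x:np.r_[(fk(x,P,S)[0]-pt)*10,3*(fk(x,P,S)[1].inv()*rt).as_rotvec(),.03*(x-qp)]
            q=least_squares(f,np.clip(q,lo2+1e-3,hi2-1e-3),bounds=(lo2,hi2),max_nfev=30).x
        e=np.linalg.norm(fk(q,P,S)[0]-p1);a=np.degrees((fk(q,P,S)[1].inv()*r1).magnitude())
        if verbose:print(np.round(q,2).tolist(),'err mm',round(e*1000,1),'deg',round(a,1))
    return q
E
python3 - <<'E'
from ik import *
a,b=axes()
X=b
A=np.array
for ps in ([.43,-.1,.3],[.5,-.2,.25]):
  print(ps)
  sim([(A(ps),ori([0,0,-1],[.6,.8,0])),(A(ps),ori([.27,-.37,-.89],X)),(A(ps),ori([.5,-.42,-.75],X)),(A([.46,-.02,.2]),ori([.64,-.25,-.75],X)),(ch(-.125,-.06,.12),lean(40)@np.diag([-1,-1,1])),(ch(-.09,-.06,.075),lean(40)@np.diag([-1,-1,1]))])
E
```

```text
[0.43, -0.1, 0.3]
[1.16, 0.14, -1.11, 1.95, 0.14, 1.14, 0.94] err mm 0.0 deg 0.0
[1.13, -0.16, -1.1, 2.16, 0.3, 0.76, 1.2] err mm 0.0 deg 0.0
[1.0, -0.29, -0.94, 2.33, 0.4, 0.41, 1.01] err mm 0.0 deg 0.0
[1.35, -0.17, -1.47, 2.48, 1.55, 0.13, -0.3] err mm 18.3 deg 1.0
[0.63, 0.52, -1.22, 2.54, 1.94, 0.83, -0.72] err mm 5.5 deg 0.9
[0.55, 0.72, -1.1, 2.52, 2.13, 0.97, -0.79] err mm 0.0 deg 0.0
[0.5, -0.2, 0.25]
[1.1, 0.46, -1.08, 1.81, 0.45, 1.14, 0.81] err mm 0.0 deg 0.0
[1.07, 0.26, -1.08, 2.08, 0.86, 0.79, 0.83] err mm 0.0 deg 0.0
[1.03, 0.13, -0.96, 2.26, 1.28, 0.46, 0.33] err mm 0.0 deg 0.0
[0.8, 0.11, -1.11, 2.48, 1.69, 0.48, -0.43] err mm 0.0 deg 0.0
[0.57, 0.45, -1.12, 2.54, 1.97, 0.75, -0.77] err mm 5.5 deg 0.9
[0.5, 0.66, -1.02, 2.52, 2.16, 0.91, -0.84] err mm 0.0 deg 0.0
```

Run:
```python
from ik import *
plan(np.array([.5,-.17,.26]),ori([0,0,-1],[.5,.85,0]),14,0)
```

```text
total rot deg [ -1.4 -11.9 -88.7] dist 0.121
[[-0.1, -0.85, -6.34, 0.79, 0.28, 0.23, 0], [-0.1, -0.85, -6.34, 0.75, 0.36, 0.22, 0], [-0.1, -0.85, -6.34, 0.71, 0.44, 0.21, 0], [-0.1, -0.85, -6.34, 0.66, 0.52, 0.2, 0], [-0.1, -0.85, -6.34, 0.6, 0.59, 0.19, 0], [-0.1, -0.85, -6.34, 0.54, 0.65, 0.18, 0], [-0.1, -0.85, -6.34, 0.47, 0.71, 0.18, 0], [-0.1, -0.85, -6.34, 0.39, 0.75, 0.17, 0], [-0.1, -0.85, -6.34, 0.31, 0.79, 0.17, 0], [-0.1, -0.85, -6.34, 0.22, 0.82, 0.16, 0]]
[[-0.1, -0.85, -6.34, 0.13, 0.84, 0.16, 0], [-0.1, -0.85, -6.34, 0.04, 0.85, 0.16, 0], [-0.1, -0.85, -6.34, -0.05, 0.85, 0.16, 0], [-0.1, -0.85, -6.34, -0.14, 0.83, 0.17, 0]]
```

>>> {"name": "move_arm", "arguments": {"moves": [[-0.1,-0.9,-7.0,0.9,0.3,0.2,0],[-0.1,-0.9,-7.0,0.9,0.4,0.2,0],[-0.1,-0.9,-7.0,0.8,0.5,0.2,0],[-0.1,-0.9,-7.0,0.7,0.7,0.2,0],[-0.1,-0.9,-7.0,0.6,0.8,0.2,0],[-0.1,-0.9,-7.0,0.5,0.9,0.2,0],[-0.1,-0.9,-7.0,0.4,0.9,0.2,0],[-0.1,-0.9,-7.0,0.3,1.0,0.2,0],[-0.1,-0.9,-7.0,0.2,1.0,0.2,0],[-0.1,-0.9,-7.0,0.1,1.0,0.2,0]]}}

```text
time_s: 4.25
position: [0.488, -0.1762, 0.2658]
eef_rot: [0.004, 0.935, 0.355, 0.011]
ft_force: [-0.2, -0.5, 0.1]
gripper_width: 0.0
```

Run:
```python
from ik import *
st()
a,X=axes();A=np.array
sim([(A([.5,-.17,.25]),ori([.27,-.37,-.89],X)),(A([.5,-.17,.25]),ori([.5,-.42,-.75],X)),(A([.46,-.02,.2]),ori([.64,-.25,-.75],X)),(ch(-.125,-.06,.12),lean(40)@np.diag([-1,-1,1])),(ch(-.09,-.06,.075),lean(40)@np.diag([-1,-1,1]))])
plan(A([.5,-.17,.25]),ori([.35,-.4,-.86],X),10,0)
```

```text
4.25 p [ 0.488  -0.1762  0.2658] z [ 0.023 -0.    -1.   ] x [0.748 0.663 0.017] F [-0.2 -0.5  0.1] w 0.0
joints [ 1.08  0.38 -1.04  1.8   0.36  1.14  0.65]
[0.99, 0.24, -1.06, 2.09, 0.84, 0.8, 0.79] err mm 0.0 deg 0.0
[0.95, 0.12, -0.95, 2.27, 1.26, 0.49, 0.28] err mm 0.0 deg 0.0
[0.77, 0.11, -1.08, 2.48, 1.69, 0.47, -0.43] err mm 0.0 deg 0.0
[0.56, 0.44, -1.1, 2.54, 1.98, 0.74, -0.78] err mm 5.5 deg 0.9
[0.49, 0.65, -1.01, 2.52, 2.16, 0.9, -0.85] err mm 0.0 deg 0.0
total rot deg [-29.5 -10.7 -34.9] dist 0.021
[[-2.95, -1.07, -3.49, 0.13, 0.03, 0.16, 0], [-2.95, -1.07, -3.49, 0.13, 0.03, 0.16, 0], [-2.95, -1.07, -3.49, 0.13, 0.03, 0.16, 0], [-2.95, -1.07, -3.49, 0.13, 0.03, 0.16, 0], [-2.95, -1.07, -3.49, 0.13, 0.03, 0.16, 0], [-2.95, -1.07, -3.49, 0.13, 0.03, 0.16, 0], [-2.95, -1.07, -3.49, 0.13, 0.03, 0.16, 0], [-2.95, -1.07, -3.49, 0.14, 0.03, 0.15, 0], [-2.95, -1.07, -3.49, 0.14, 0.03, 0.15, 0], [-2.95, -1.07, -3.49, 0.14, 0.03, 0.15, 0]]
```

>>> {"name": "move_arm", "arguments": {"moves": [[-3,-1.1,-3.5,0.1,0,0.2,0],[-3,-1.1,-3.5,0.1,0,0.2,0],[-3,-1.1,-3.5,0.1,0,0.2,0],[-3,-1.1,-3.5,0.1,0,0.2,0],[-3,-1.1,-3.5,0.1,0,0.2,0],[-3,-1.1,-3.5,0.1,0,0.2,0],[-3,-1.1,-3.5,0.1,0,0.2,0],[-3,-1.1,-3.5,0.1,0,0.2,0],[-3,-1.1,-3.5,0.1,0,0.1,0],[-3,-1.1,-3.5,0.1,0,0.1,0]]}}

```text
time_s: 5.08
position: [0.5061, -0.1793, 0.247]
eef_rot: [0.3, 0.74, 0.602, 0.012]
ft_force: [0.9, -0.5, -0.1]
gripper_width: 0.0001
```

Run:
```python
from ik import *
st()
a,X=axes();A=np.array
sim([(A([.5,-.14,.25]),ori([.52,-.42,-.75],X)),(A([.46,-.02,.2]),ori([.64,-.25,-.75],X)),(ch(-.125,-.06,.12),lean(40)@np.diag([-1,-1,1])),(ch(-.09,-.06,.075),lean(40)@np.diag([-1,-1,1]))])
plan(A([.5,-.14,.25]),ori([.52,-.42,-.75],X),4,0)
```

```text
5.08 p [ 0.5061 -0.1793  0.247 ] z [ 0.379 -0.428 -0.82 ] x [ 0.275  0.898 -0.342] F [ 0.9 -0.5 -0.1] w 0.0001
joints [ 0.9   0.19 -1.    2.17  1.04  0.75  0.55]
[0.89, 0.11, -0.97, 2.28, 1.28, 0.52, 0.2] err mm 0.0 deg 0.0
[0.76, 0.1, -1.06, 2.48, 1.69, 0.47, -0.44] err mm 0.0 deg 0.0
[0.55, 0.44, -1.09, 2.54, 1.98, 0.73, -0.78] err mm 5.5 deg 0.9
[0.49, 0.65, -1.0, 2.52, 2.17, 0.89, -0.86] err mm 0.0 deg 0.0
total rot deg [-8.8  1.7  5.5] dist 0.04
[[-2.21, 0.43, 1.38, 0.82, -0.19, -0.54, 0], [-2.21, 0.43, 1.38, 0.81, -0.19, -0.54, 0], [-2.21, 0.43, 1.38, 0.81, -0.19, -0.54, 0], [-2.21, 0.43, 1.38, 0.81, -0.19, -0.54, 0]]
```

>>> {"name": "move_arm", "arguments": {"moves": [[-2.2,0.4,1.4,0.8,-0.2,-0.5,0],[-2.2,0.4,1.4,0.8,-0.2,-0.5,0],[-2.2,0.4,1.4,0.8,-0.2,-0.5,0],[-2.2,0.4,1.4,0.8,-0.2,-0.5,0]]}}

```text
time_s: 5.42
position: [0.5024, -0.1389, 0.2492]
eef_rot: [0.351, 0.74, 0.566, 0.09]
ft_force: [-0.3, -1.3, 0.3]
gripper_width: -0.0001
```

Run:
```python
from ik import *
st()
a,X=axes();A=np.array
F=np.diag([-1,-1,1])
sim([(A([.46,-.02,.2]),ori([.64,-.25,-.75],X)),(ch(-.125,-.06,.12),lean(40)@F),(ch(-.09,-.06,.075),lean(40)@F)])
plan(A([.46,-.02,.2]),ori([.64,-.25,-.75],X),9,0)
```

```text
5.42 p [ 0.5024 -0.1389  0.2492] z [ 0.53  -0.419 -0.737] x [ 0.344  0.901 -0.265] F [-0.3 -1.3  0.3] w -0.0001
joints [ 0.83  0.11 -1.    2.31  1.3   0.62  0.11]
[0.76, 0.1, -1.07, 2.48, 1.69, 0.47, -0.44] err mm 0.0 deg 0.0
[0.55, 0.44, -1.09, 2.54, 1.98, 0.73, -0.78] err mm 5.5 deg 0.9
[0.49, 0.65, -1.0, 2.52, 2.17, 0.89, -0.86] err mm 0.0 deg 0.0
total rot deg [-3.2 11.   1. ] dist 0.136
[[-0.35, 1.22, 0.11, 1.17, -0.85, -0.4, 0], [-0.35, 1.22, 0.11, 1.18, -0.85, -0.38, 0], [-0.35, 1.22, 0.11, 1.19, -0.85, -0.36, 0], [-0.35, 1.22, 0.11, 1.19, -0.85, -0.34, 0], [-0.35, 1.22, 0.11, 1.2, -0.85, -0.32, 0], [-0.35, 1.22, 0.11, 1.2, -0.85, -0.3, 0], [-0.35, 1.22, 0.11, 1.21, -0.86, -0.28, 0], [-0.35, 1.22, 0.11, 1.21, -0.86, -0.26, 0], [-0.35, 1.22, 0.11, 1.22, -0.86, -0.24, 0]]
```

>>> {"name": "move_arm", "arguments": {"moves": [[-0.3,1.2,0.1,1.2,-0.9,-0.4,0],[-0.3,1.2,0.1,1.2,-0.9,-0.4,0],[-0.3,1.2,0.1,1.2,-0.9,-0.4,0],[-0.3,1.2,0.1,1.2,-0.9,-0.3,0],[-0.3,1.2,0.1,1.2,-0.9,-0.3,0],[-0.3,1.2,0.1,1.2,-0.8,-0.3,0],[-0.3,1.2,0.1,1.2,-0.8,-0.3,0],[-0.3,1.2,0.1,1.2,-0.8,-0.2,0],[-0.3,1.2,0.1,1.2,-0.8,-0.2,0]]}}

```text
time_s: 6.17
position: [0.4644, -0.009, 0.2017]
eef_rot: [0.317, 0.72, 0.587, 0.192]
ft_force: [-0.2, -0.3, -0.1]
gripper_width: 0.0002
```

Run:
```python
from ik import *
st()
a,X=axes();A=np.array
F=np.diag([-1,-1,1])
sim([(ch(-.12,-.06,.12),lean(38)@F),(ch(-.09,-.06,.072),lean(38)@F)])
plan(ch(-.12,-.06,.12),lean(38)@F,8,0)
im,m=snap('wrist','wrist3')
cv2.imwrite('pics/wrist3c.png',cv2.resize(im,None,fx=1.5,fy=1.5,interpolation=cv2.INTER_CUBIC))
im,m=snap('scene','scene3')
```

```text
6.17 p [ 0.4644 -0.009   0.2017] z [ 0.647 -0.231 -0.726] x [ 0.238  0.966 -0.095] F [-0.2 -0.3 -0.1] w 0.0002
joints [ 0.68  0.12 -1.13  2.49  1.61  0.6  -0.47]
[0.58, 0.44, -1.11, 2.53, 1.96, 0.71, -0.75] err mm 0.0 deg 0.0
[0.51, 0.65, -1.01, 2.5, 2.12, 0.86, -0.81] err mm 0.0 deg 0.0
total rot deg [ 4.9  7.6 -0.5] dist 0.1
[[0.61, 0.95, -0.06, 0.74, -0.88, 0.48, 0], [0.61, 0.95, -0.06, 0.74, -0.88, 0.5, 0], [0.61, 0.95, -0.06, 0.73, -0.87, 0.52, 0], [0.61, 0.95, -0.06, 0.72, -0.86, 0.55, 0], [0.61, 0.95, -0.06, 0.71, -0.86, 0.57, 0], [0.61, 0.95, -0.06, 0.7, -0.85, 0.59, 0], [0.61, 0.95, -0.06, 0.69, -0.84, 0.61, 0], [0.61, 0.95, -0.06, 0.68, -0.83, 0.63, 0]]
```

View pics/wrist3c.png

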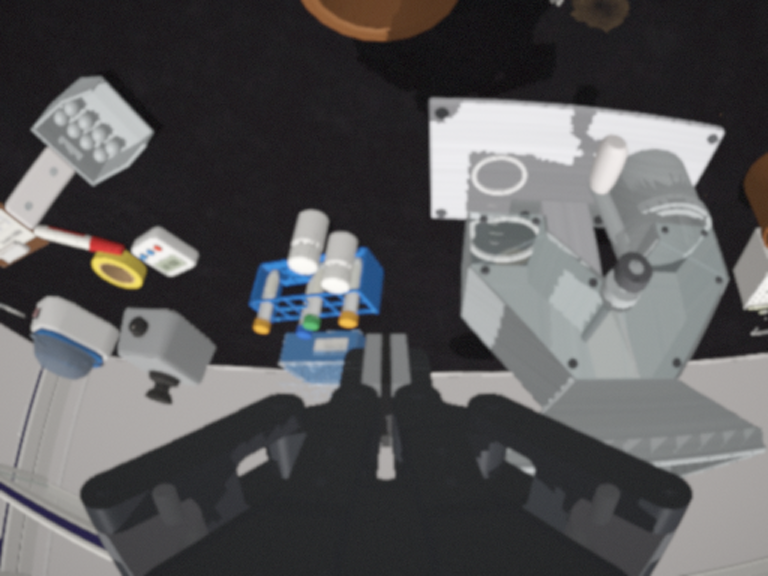

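View pics/scene3.png

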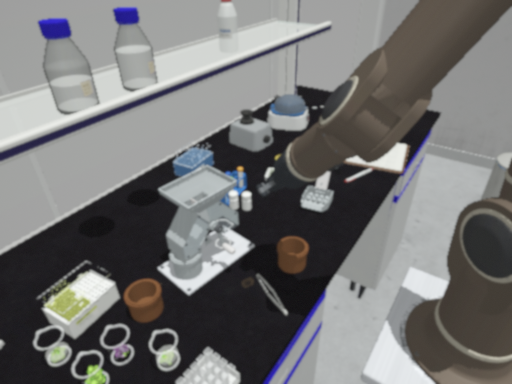

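Run:
```python
from ik import *
m=vision.camera_model('wrist')
g=lambda u,v:(u/1.5,v/1.5)
W={}
for n,u,v,z in [('NR',430,97,.006),('NL',724,129,.006),('FR',430,217,.006),('htip top',613,139,.075),('hbase',601,192,.07),('knob',635,268,.125),('jar rim near',690,215,.064)]:
    W[n]=wz(m,*g(u,v),z);print(n,np.round(W[n],4))
for t in (-.5,-.3,-.1):
  y=.056*np.sin(t);z=.125-.056*np.cos(t)
  print(t,wproj(m,ch(-.087,y,z))*1.5,wproj(m,ch(-.053,y,z))*1.5)
print(wproj(m,ch(-.06,-.108,.006))*1.5,wproj(m,ch(-.06,.108,.006))*1.5,wproj(m,ch(.06,-.108,.006))*1.5,)
```

```text
NR [ 0.5004 -0.0074  0.006 ]
NL [0.5341 0.203  0.006 ]
FR [ 0.6218 -0.0274  0.006 ]
htip top [0.4829 0.0895 0.075 ]
hbase [0.5281 0.0901 0.07  ]
knob [0.5225 0.0973 0.125 ]
jar rim near [0.5592 0.1601 0.064 ]
-0.5 [584.95201511 151.18183232] [570.21893289 195.67418024]
-0.3 [601.94325667 147.07293086] [586.07245068 191.04560062]
-0.1 [620.15866822 146.14157211] [602.99311102 189.49082125]
[428.73301177 102.52816021] [724.87145826 131.71498219] [431.17398648 218.07396086]
```

>>> {"name": "move_arm", "arguments": {"moves": [[0.6,0.9,0,0.7,-0.9,0.5,0],[0.6,0.9,0,0.7,-0.9,0.5,0],[0.6,0.9,0,0.7,-0.9,0.5,0],[0.6,0.9,0,0.7,-0.9,0.5,0],[0.6,0.9,0,0.7,-0.9,0.6,0],[0.6,0.9,0,0.7,-0.9,0.6,0],[0.6,0.9,0,0.7,-0.9,0.6,0],[0.6,0.9,0,0.7,-0.9,0.6,0]]}}

```text
time_s: 6.93
position: [0.4569, 0.048, 0.1228]
eef_rot: [0.254, 0.717, 0.612, 0.217]
ft_force: [-1.0, 0.9, -1.6]
gripper_width: -0.0001
```

```bash
sed -i 's/C0=np.array(\[.580/C0=np.array([.579/' h.py
python3 - <<'E'
from ik import *
st()
F=np.diag([-1,-1,1])
sim([(ch(-.088,-.05,.07),lean(38)@F),(ch(-.088,.008,.07),lean(38)@F)])
plan(ch(-.088,-.05,.07),lean(38)@F,5,0)
E
```

```text
6.93 p [0.4569 0.048  0.1228] z [ 0.622 -0.099 -0.776] x [0.158 0.987 0.   ] F [-1.   0.9 -1.6] w -0.0001
joints [ 0.65  0.58 -1.34  2.54  1.82  0.97 -0.66]
[0.58, 0.79, -1.19, 2.49, 2.05, 1.03, -0.7] err mm 0.0 deg 0.0
[0.41, 0.82, -1.18, 2.43, 1.97, 1.1, -0.74] err mm 0.0 deg 0.0
total rot deg [ 1.1  0.3 -0.5] dist 0.06
[[0.21, 0.07, -0.09, 0.18, -0.25, 1.16, 0], [0.21, 0.07, -0.09, 0.18, -0.25, 1.16, 0], [0.21, 0.07, -0.09, 0.17, -0.24, 1.16, 0], [0.21, 0.07, -0.09, 0.17, -0.24, 1.16, 0], [0.21, 0.07, -0.09, 0.17, -0.23, 1.16, 0]]
```

>>> {"name": "move_arm", "arguments": {"moves": [[0.2,0,0,0.2,-0.2,1.2,0],[0.2,0,0,0.2,-0.2,1.2,0],[0.2,0,0,0.2,-0.2,1.2,0],[0.2,0,0,0.2,-0.2,1.2,0],[0.2,0,0,0.2,-0.2,1.1,0],[0,0,0,0,0,0,0]]}}

```text
time_s: 7.43
position: [0.4909, 0.0577, 0.0636]
eef_rot: [0.24, 0.724, 0.61, 0.216]
ft_force: [0.3, 0.3, -0.2]
gripper_width: -0.0001
```

Run:
```python
from ik import *
st()
im,m=snap('wrist','wrist4')
cv2.imwrite('pics/wrist4c.png',cv2.resize(im,None,fx=1.5,fy=1.5,interpolation=cv2.INTER_CUBIC))
p,r=cur();a,b=axes();print('chute coords',np.round([(p-C0)@a,(p-C0)@b,p[2]],4))
```

```text
7.43 p [0.4909 0.0577 0.0636] z [ 0.604 -0.084 -0.792] x [0.163 0.986 0.02 ] F [ 0.3  0.3 -0.2] w -0.0001
joints [ 0.53  0.78 -1.19  2.48  1.98  1.07 -0.72]
chute coords [-0.083  -0.044   0.0641]
```

View pics/wrist4c.png

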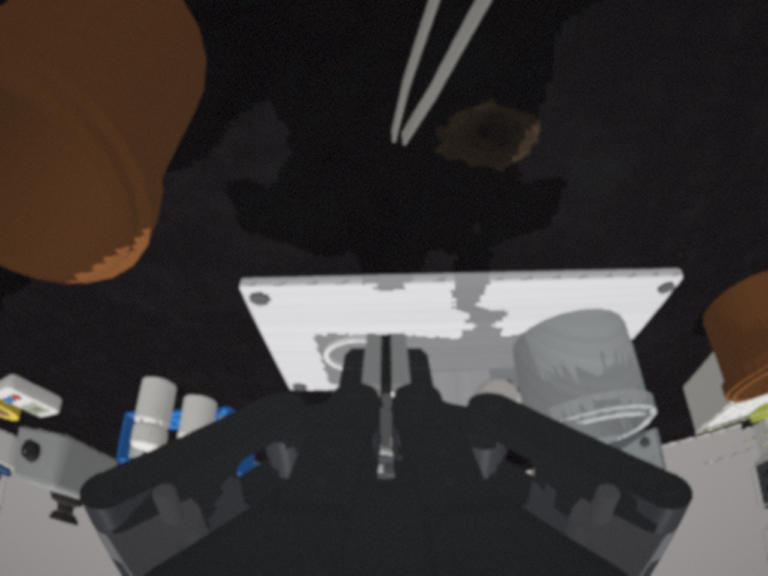

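>>> {"name": "move_arm", "arguments": {"moves": [[0,0,0,0.7,0,0,0],[0,0,0,0.7,0,0,0],[0,0,0,0.7,0,0,0],[0,0,0,0.7,0,0,0],[0,0,0,0.5,0,0,0]]}}

```text
time_s: 7.9
position: [0.4957, 0.0895, 0.0662]
eef_rot: [0.242, 0.725, 0.608, 0.214]
ft_force: [0.8, -2.5, -0.9]
gripper_width: -0.0002
```

```bash
cat >> h.py <<'E'
def cc():
    p,r=cur();a,b=axes();print('chute coords',np.round([(p-C0)@a,(p-C0)@b,p[2]],4))
E
python3 - <<'E'
from ik import *
st();cc()
E
```

```text
7.9 p [0.4957 0.0895 0.0662] z [ 0.605 -0.09  -0.791] x [0.169 0.986 0.017] F [ 0.8 -2.5 -0.9] w -0.0002
joints [ 0.43  0.79 -1.19  2.45  1.92  1.12 -0.74]
chute coords [-0.0824 -0.0118  0.0662]
```

Contact at about 2.5 N; I keep pushing in small rows.

>>> {"name": "move_arm", "arguments": {"moves": [[0,0,0,0.4,0,0,0],[0,0,0,0.4,0,0,0],[0,0,0,0.3,0,0,0]]}}

```text
time_s: 8.15
position: [0.4981, 0.1022, 0.0676]
eef_rot: [0.243, 0.724, 0.608, 0.215]
ft_force: [-1.9, -2.9, 2.4]
gripper_width: -0.0001
```

Run:
```python
from ik import *
st();cc()
```

```text
8.15 p [0.4981 0.1022 0.0676] z [ 0.607 -0.091 -0.79 ] x [0.168 0.986 0.016] F [-1.9 -2.9  2.4] w -0.0001
joints [ 0.4   0.8  -1.2   2.43  1.91  1.14 -0.75]
chute coords [-0.082   0.0011  0.0676]
```

>>> {"name": "move_arm", "arguments": {"moves": [[0,0,0,0.25,0,0,0],[0,0,0,0.25,0,0,0]]}}

```text
time_s: 8.32
position: [0.4993, 0.1076, 0.0684]
eef_rot: [0.244, 0.724, 0.608, 0.215]
ft_force: [-3.7, -10.2, 4.5]
gripper_width: -0.0004
```

>>> {"name": "move_arm", "arguments": {"moves": [[0,0,0,0.25,0,0,0],[0,0,0,0.2,0,0,0]]}}

```text
time_s: 8.48
position: [0.4994, 0.1074, 0.0681]
eef_rot: [0.247, 0.725, 0.606, 0.212]
ft_force: [-4.9, -9.5, 9.1]
gripper_width: -0.0001
```

Run:
```python
from ik import *
st();cc()
im,m=snap('scene','scene5')
cv2.imwrite('pics/scene5c.png',cv2.resize(im[150:300,150:350],None,fx=4,fy=4,interpolation=cv2.INTER_CUBIC))
```

```text
8.48 p [0.4994 0.1074 0.0681] z [ 0.607 -0.102 -0.788] x [0.175 0.985 0.007] F [-4.9 -9.5  9.1] w -0.0001
joints [ 0.37  0.8  -1.19  2.42  1.89  1.15 -0.75]
chute coords [-0.0815  0.0065  0.0681]
```

View pics/scene5c.png

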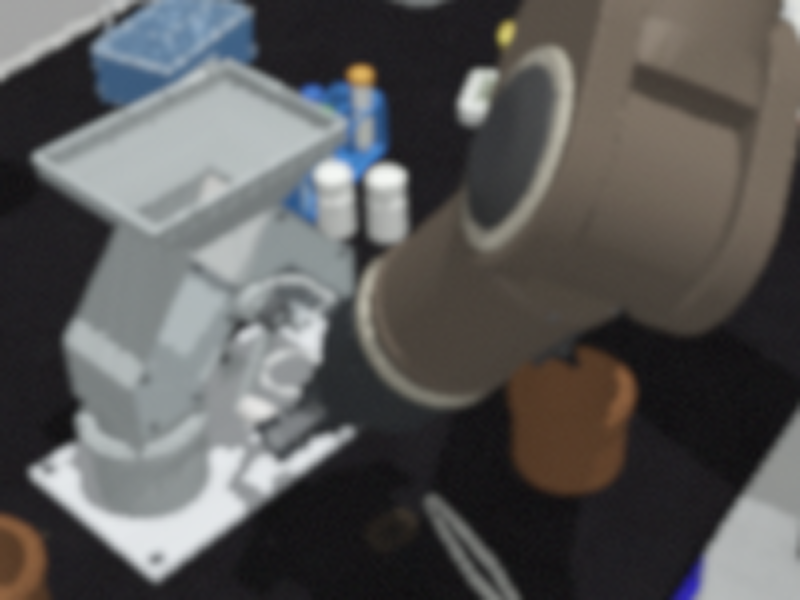

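>>> {"name": "move_arm", "arguments": {"moves": [[0,0,0,-1,0,0,0],[0,0,0,-1,0,0,0],[0,0,0,-1,0,-0.5,0],[0,0,0,-1,0,-1.5,0],[0,0,0,-1,0,-2,0],[0,0,0,-1,0.3,-2,0],[0,-1,0,-1.5,0.6,-2,0],[0,-1,0,-1.5,0.6,-2,0],[0,-1,0,-1.5,0.6,-2,0],[0,-1,0,-1.5,0.6,-1,0]]}}

```text
time_s: 9.37
position: [0.4204, 0.005, 0.1777]
eef_rot: [0.257, 0.733, 0.601, 0.188]
ft_force: [-1.0, -0.3, 0.6]
gripper_width: 0.0001
```

Run:
```python
from ik import *
st();cc()
im,m=snap('wrist','wrist6'); np.save('m6.npy',np.array(m['world_from_camera']))
cv2.imwrite('pics/wrist6c.png',cv2.resize(im,None,fx=1.5,fy=1.5,interpolation=cv2.INTER_CUBIC))
```

```text
9.37 p [0.4204 0.005  0.1777] z [ 0.585 -0.15  -0.797] x [ 0.206  0.978 -0.034] F [-1.  -0.3  0.6] w 0.0001
joints [ 1.06  0.12 -1.47  2.53  1.52  0.48 -0.37]
chute coords [-0.1444 -0.1065  0.1777]
```

View pics/wrist6c.png

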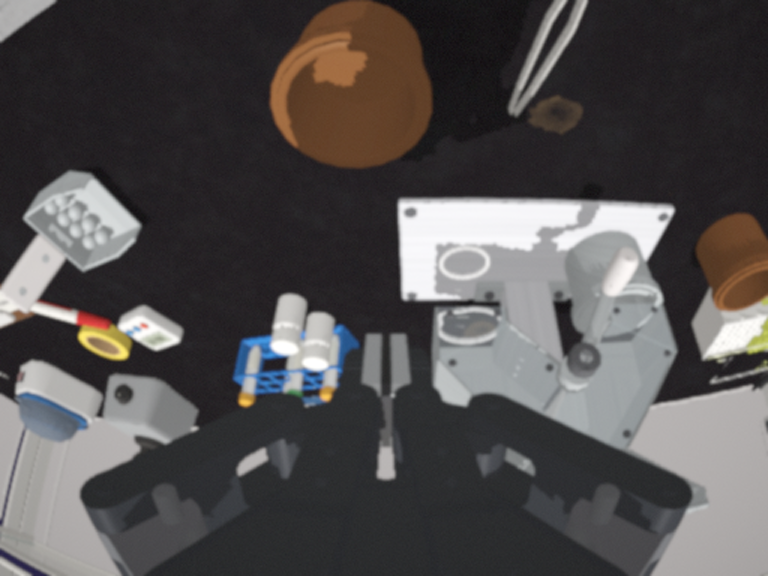

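Run:
```python
from ik import *
m=vision.camera_model('wrist'); m['world_from_camera']=np.load('m6.npy')
g=lambda u,v:(u/1.5,v/1.5)
for n,u,v,z in [('c1',72,172,.028),('c2',140,224,.014),('c2r',140,224,.028),('c3',88,269,.014),('c4',27,214,.028),('lip?',115,250,.014),('handle base L',35,232,.03),('handle base R',66,258,.03)]:
    print(n,np.round(wz(m,*g(u,v),z),4))
for t in (.4,.5,.53):
  y=.056*np.sin(t);z=.125-.056*np.cos(t)
  print(t,wproj(m,ch(-.087,y,z))*1.5,wproj(m,ch(-.053,y,z))*1.5)
im=cv2.imread('pics/wrist6.png')
cv2.imwrite('pics/w6s.png',cv2.resize(im[100:220,0:130],None,fx=5,fy=5,interpolation=cv2.INTER_CUBIC))
cv2.imwrite('pics/w6l.png',cv2.resize(im[130:300,330:470],None,fx=4,fy=3.5,interpolation=cv2.INTER_CUBIC))
im=cv2.imread('pics/scene0.png')
cv2.imwrite('pics/s0s.png',cv2.resize(im[155:220,290:345],None,fx=9,fy=9,interpolation=cv2.INTER_CUBIC))
```

```text
c1 [ 0.4033 -0.2214  0.028 ]
c2 [ 0.4771 -0.213   0.014 ]
c2r [ 0.4653 -0.1971  0.028 ]
c3 [ 0.5184 -0.3189  0.014 ]
c4 [ 0.4249 -0.3075  0.028 ]
lip? [ 0.5003 -0.2625  0.014 ]
handle base L [ 0.4443 -0.3151  0.03  ]
handle base R [ 0.4827 -0.3072  0.03  ]
0.4 [616.8863135 249.6611896] [599.40117752 283.81190853]
0.5 [625.42983303 252.94198204] [607.21463788 286.80750278]
0.53 [627.95410298 254.05606721] [609.51770728 287.83112473]
```

View pics/w6s.png

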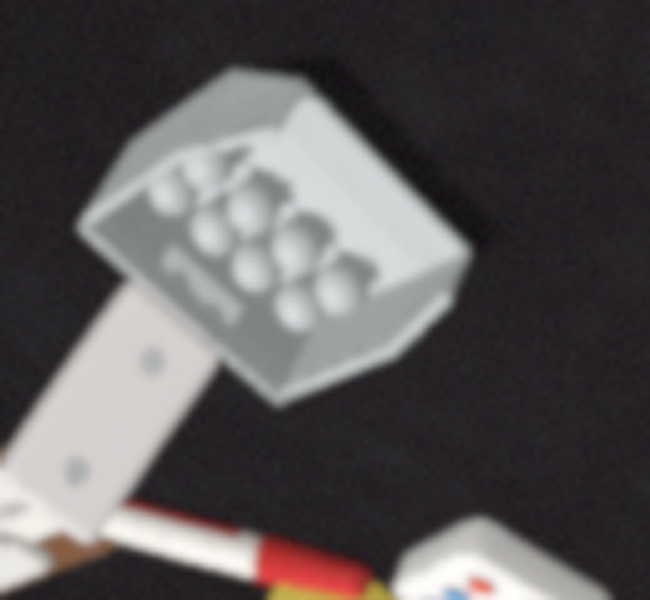

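View pics/s0s.png

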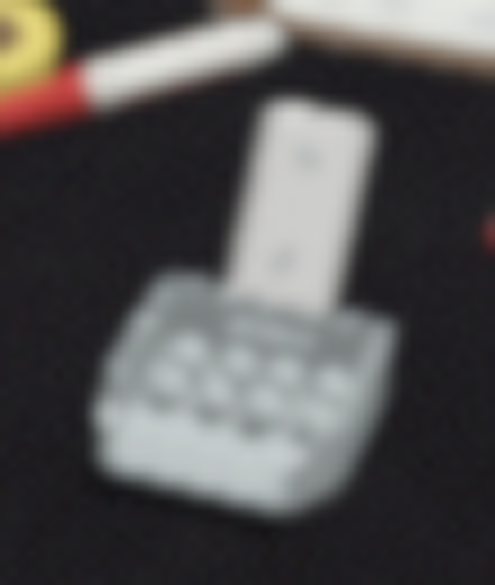

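View pics/w6l.png

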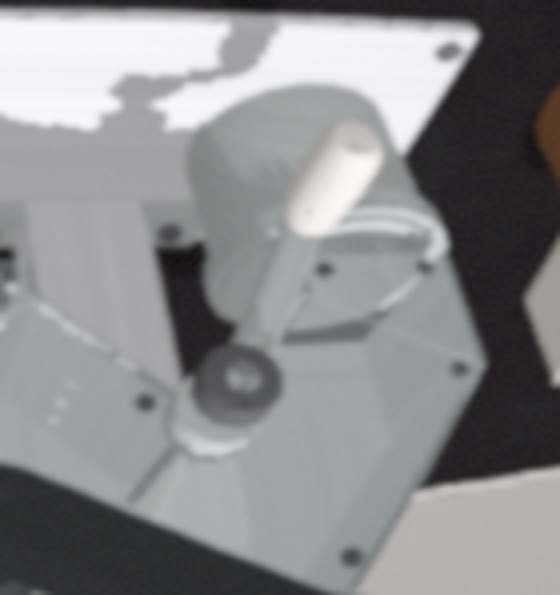

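Run:
```python
from ik import *
m=vision.camera_model('wrist'); m['world_from_camera']=np.load('m6.npy')
g=lambda u,v:(u/5,100+v/5)
for n,u,v,z in [('rearL',78,228,.028),('rearR',280,405,.028),('lip1',310,90,.014),('lip2',470,250,.014),('sidefront1',235,70,.028),('hb1',120,285,.03),('hb2',215,355,.03),('handle end R',90,540,.083)]:
    print(n,np.round(wz(m,*g(u,v),z),4))
s=vision.camera_model('scene');f=lambda u,v:(290+u/9,155+v/9)
for n,u,v,z in [('rear near',398,322,.028),('rear far',165,275,.028),('lip near',295,450,.014),('lip far',100,415,.014),('bot near',280,515,0),('bot far',105,470,0),('h end L',268,103,.085),('h end R',375,125,.085),('hb L',232,290,.03),('hb R',335,312,.03)]:
    print(n,np.round(onz(s,*f(u,v),z),4))
```

```text
rearL [ 0.4279 -0.3173  0.028 ]
rearR [ 0.5063 -0.3046  0.028 ]
lip1 [ 0.4214 -0.2226  0.014 ]
lip2 [ 0.4784 -0.2128  0.014 ]
sidefront1 [ 0.4021 -0.222   0.028 ]
hb1 [ 0.4483 -0.3182  0.03  ]
hb2 [ 0.4805 -0.3073  0.03  ]
handle end R [ 0.4874 -0.3403  0.083 ]
rear near [ 0.4244 -0.3209  0.028 ]
rear far [ 0.5041 -0.3042  0.028 ]
lip near [ 0.429  -0.2538  0.014 ]
lip far [ 0.492  -0.2366  0.014 ]
bot near [ 0.4248 -0.2366  0.    ]
bot far [ 0.4844 -0.2274  0.    ]
h end L [ 0.4869 -0.3392  0.085 ]
h end R [ 0.4501 -0.3453  0.085 ]
hb L [ 0.4791 -0.3055  0.03  ]
hb R [ 0.4438 -0.3122  0.03  ]
```

```bash
cat >> ik.py <<'E'
SY=np.radians(9.7);SG=np.array([.4685,-.328,.063]);K=np.array([0,0,1.])
def sax(yaw): return np.array([np.cos(yaw),np.sin(yaw),0]),np.array([-np.sin(yaw),np.cos(yaw),0])
def sgrip(g,yaw,tilt=0,flip=1):
    # tool pose holding scoop with grip point g, scoop yaw, lip-down tilt (deg)
    sx,sy=sax(yaw); q=R.from_rotvec(-np.radians(tilt)*sx)
    z=q.apply(.5*sy-.866*K);x=q.apply(flip*(.866*sy+.5*K));return np.array(g)-.003*z,ori(z,x)
def lip(g,yaw,tilt):
    sx,sy=sax(yaw);q=R.from_rotvec(-np.radians(tilt)*sx);return np.array(g)+q.apply(.110*sy-.049*K)
def gfor(l,yaw,tilt): return np.array(l)-lip(np.zeros(3),yaw,tilt)
E
python3 - <<'E'
from ik import *
A=np.array
for fl in (1,-1):
  p,Rm=sgrip(SG,SY,0,fl); z=Rm[:,2]
  print('flip',fl)
  a,b=axes()
  L=ch(0,-.03,.235)
  w=[(A([.43,-.15,.25]),ori([0.1,0,-1],[0,fl,0])),(p-.1*z,Rm),(p,Rm),(p+A([0,0,.2]),Rm)]
  g=gfor(L+A([0,-.05,.06]),YAW,0);w.append(sgrip(g,YAW,0,fl))
  for t in (0,20,40,50): w.append(sgrip(gfor(L,YAW,t),YAW,t,fl))
  sim(w)
E
```

```text
flip 1
[0.86, 0.12, -0.63, 2.05, 0.05, 0.91, 1.79] err mm 0.0 deg 0.0
[1.06, 0.77, -0.56, 1.46, 0.03, 1.39, 2.3] err mm 0.0 deg 0.0
[1.04, 0.82, -0.55, 1.62, 0.04, 1.18, 2.29] err mm 0.0 deg 0.0
[1.07, 0.6, -0.62, 1.48, -0.05, 1.52, 2.25] err mm 0.0 deg 0.0
[0.84, 0.38, -0.68, 1.61, -0.3, 1.31, 1.72] err mm 0.0 deg 0.0
[0.78, 0.4, -0.69, 1.74, -0.3, 1.14, 1.7] err mm 0.0 deg 0.0
[0.54, 0.31, -0.63, 1.67, 0.01, 1.2, 1.38] err mm 0.0 deg 0.0
[0.27, 0.32, -0.59, 1.59, 0.34, 1.36, 1.05] err mm 0.0 deg 0.0
[0.13, 0.36, -0.57, 1.55, 0.5, 1.48, 0.91] err mm 0.0 deg 0.0
flip -1
[1.28, 0.2, -1.13, 2.05, 0.19, 0.92, -1.5] err mm 0.0 deg 0.0
[1.25, 0.91, -0.95, 1.46, 0.29, 1.43, -1.08] err mm 0.0 deg 0.0
[1.23, 0.96, -0.91, 1.62, 0.33, 1.23, -1.12] err mm 0.0 deg 0.0
[1.29, 0.75, -1.04, 1.48, 0.18, 1.53, -1.13] err mm 0.0 deg 0.0
[1.09, 0.51, -1.09, 1.61, -0.08, 1.27, -1.63] err mm 0.0 deg 0.0
[1.02, 0.53, -1.08, 1.74, -0.07, 1.1, -1.67] err mm 0.0 deg 0.0
[0.78, 0.39, -0.97, 1.67, 0.16, 1.21, -1.91] err mm 0.0 deg 0.0
[0.47, 0.38, -0.88, 1.59, 0.45, 1.4, -2.19] err mm 0.0 deg 0.0
[0.31, 0.41, -0.84, 1.55, 0.59, 1.53, -2.32] err mm 0.0 deg 0.0
```

Run:
```python
from ik import *
plan(np.array([.43,-.15,.25]),ori([.1,0,-1],[0,1,0]),9,4.5)
```

```text
total rot deg [ 31.5   7.  -10.4] dist 0.166
[[3.5, 0.77, -1.16, -1.66, 0.78, -0.27, 4.5], [3.5, 0.77, -1.16, -1.67, 0.72, -0.34, 4.5], [3.5, 0.77, -1.16, -1.68, 0.67, -0.4, 4.5], [3.5, 0.77, -1.16, -1.68, 0.61, -0.46, 4.5], [3.5, 0.77, -1.16, -1.69, 0.54, -0.52, 4.5], [3.5, 0.77, -1.16, -1.69, 0.48, -0.58, 4.5], [3.5, 0.77, -1.16, -1.69, 0.4, -0.63, 4.5], [3.5, 0.77, -1.16, -1.69, 0.33, -0.67, 4.5], [3.5, 0.77, -1.16, -1.69, 0.25, -0.71, 4.5]]
```

>>> {"name": "move_arm", "arguments": {"moves": [[3.5,0.8,-1.2,-1.7,0.8,-0.3,0],[3.5,0.8,-1.2,-1.7,0.7,-0.3,0],[3.5,0.8,-1.2,-1.7,0.7,-0.4,0],[3.5,0.8,-1.2,-1.7,0.6,-0.5,4.5],[3.5,0.8,-1.2,-1.7,0.5,-0.5,4.5],[3.5,0.8,-1.2,-1.7,0.5,-0.6,4.5],[3.5,0.8,-1.2,-1.7,0.4,-0.6,4.5],[3.5,0.8,-1.2,-1.7,0.3,-0.7,4.5],[3.5,0.8,-1.2,-1.7,0.3,-0.7,4.5]]}}

```text
time_s: 10.17
position: [0.39, -0.0737, 0.1942]
eef_rot: [0.157, 0.738, 0.652, 0.07]
ft_force: [0.5, -0.5, -0.1]
gripper_width: 0.0449
```

Run:
```python
from ik import *
st()
p,Rm=sgrip(SG,SY,0,1); z=Rm[:,2]
sim([(p-.1*z,Rm),(p,Rm)])
plan(p-.1*z,Rm,12,4.5)
im,m=snap('wrist','wrist7'); np.save('m7.npy',np.array(m['world_from_camera']))
cv2.imwrite('pics/wrist7c.png',cv2.resize(im,None,fx=1.5,fy=1.5,interpolation=cv2.INTER_CUBIC))
```

```text
10.17 p [ 0.39   -0.0737  0.1942] z [ 0.309 -0.14  -0.941] x [ 0.139  0.985 -0.101] F [ 0.5 -0.5 -0.1] w 0.0449
joints [ 1.13 -0.04 -1.11  2.36  0.21  0.49  1.28]
[1.24, 0.89, -0.92, 1.46, 0.27, 1.42, 2.09] err mm 0.0 deg 0.0
[1.22, 0.95, -0.88, 1.62, 0.31, 1.22, 2.05] err mm 0.0 deg 0.0
total rot deg [ 22.   38.1 -11.6] dist 0.32
[[1.83, 3.18, -0.97, -2.37, 0.82, 0.91, 4.5], [1.83, 3.18, -0.97, -2.43, 0.81, 0.75, 4.5], [1.83, 3.18, -0.97, -2.48, 0.79, 0.59, 4.5], [1.83, 3.18, -0.97, -2.52, 0.76, 0.42, 4.5], [1.83, 3.18, -0.97, -2.55, 0.73, 0.26, 4.5], [1.83, 3.18, -0.97, -2.57, 0.69, 0.09, 4.5], [1.83, 3.18, -0.97, -2.59, 0.65, -0.07, 4.5], [1.83, 3.18, -0.97, -2.59, 0.6, -0.23, 4.5], [1.83, 3.18, -0.97, -2.58, 0.55, -0.4, 4.5], [1.83, 3.18, -0.97, -2.56, 0.49, -0.56, 4.5]]
[[1.83, 3.18, -0.97, -2.53, 0.43, -0.71, 4.5], [1.83, 3.18, -0.97, -2.5, 0.36, -0.86, 4.5]]
```

View pics/wrist7c.png

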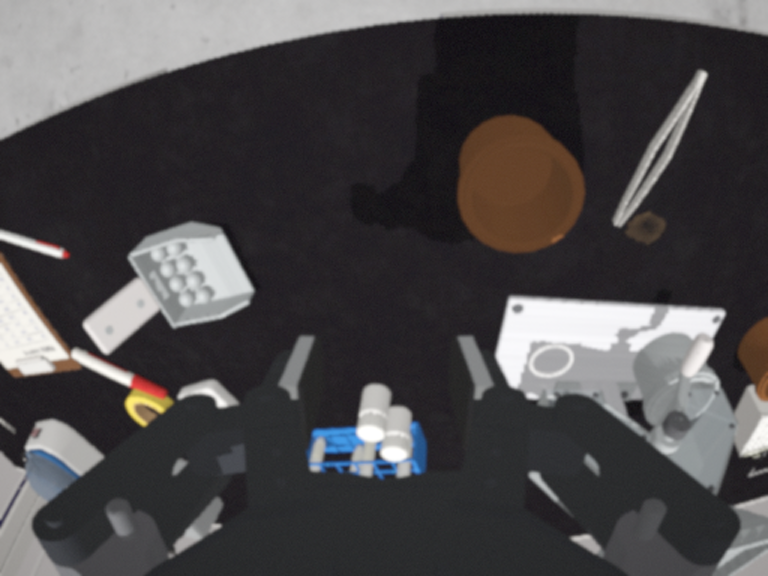

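Run:
```python
from ik import *
m=vision.camera_model('wrist'); m['world_from_camera']=np.load('m7.npy')
g=lambda u,v:(u/1.5,v/1.5)
d={}
for n,u,v,z in [('rearL',129,258,.028),('rearR',175,327,.028),('lipL',220,236,.014),('lipR',253,290,.014),('endL',83,322,.085),('endR',106,353,.085)]:
    d[n]=wz(m,*g(u,v),z);print(n,np.round(d[n],4))
for a,b in (('rearL','rearR'),('lipL','lipR'),('endL','endR')): v=d[b]-d[a];print(np.linalg.norm(v).round(4),np.degrees(np.arctan2(v[1],v[0])).round(1),np.round((d[a]+d[b])/2,4))
sx,sy=sax(SY)
print('grip from lip',(d['lipL']+d['lipR'])/2-.11*sy,'end',(d['endL']+d['endR'])/2+.0125*sy,'rear',(d['rearL']+d['rearR'])/2-.019*sy)
```

```text
rearL [ 0.4286 -0.3141  0.028 ]
rearR [ 0.5047 -0.3002  0.028 ]
lipL [ 0.4254 -0.2263  0.014 ]
lipR [ 0.478  -0.2144  0.014 ]
endL [ 0.4506 -0.3412  0.085 ]
endR [ 0.4846 -0.3361  0.085 ]
0.0773 10.4 [ 0.4667 -0.3071  0.028 ]
0.0539 12.7 [ 0.4517 -0.2203  0.014 ]
0.0344 8.5 [ 0.4676 -0.3387  0.085 ]
grip from lip [ 0.47020132 -0.32877073  0.014     ] end [ 0.46553767 -0.32632994  0.085     ] rear [ 0.46985531 -0.32586827  0.028     ]
```

>>> {"name": "move_arm", "arguments": {"moves": [[1.8,3.2,-1,-2.4,0.8,0.8,4.5],[1.8,3.2,-1,-2.4,0.8,0.7,4.5],[1.8,3.2,-1,-2.5,0.8,0.5,4.5],[1.8,3.2,-1,-2.5,0.8,0.3,4.5],[1.8,3.2,-1,-2.5,0.7,0.2,4.5],[1.8,3.2,-1,-2.6,0.7,0,4.5],[1.8,3.2,-1,-2.6,0.6,-0.1,4.5],[1.8,3.2,-1,-2.6,0.6,-0.3,4.5]]}}

```text
time_s: 10.88
position: [0.4485, -0.2737, 0.168]
eef_rot: [-0.09, 0.664, 0.73, 0.134]
ft_force: [1.9, 0.7, 0.8]
gripper_width: 0.045
```

```bash
sed -i 's/SY=np.radians(9.7);SG=np.array(\[.4685,-.328,.063\])/SY=np.radians(10);SG=np.array([.468,-.327,.063])/' ik.py
python3 - <<'E'
from ik import *
st()
p,Rm=sgrip(SG,SY,0,1); z=Rm[:,2]
plan(p-.09*z,Rm,5,4.5)
E
```

```text
10.88 p [ 0.4485 -0.2737  0.168 ] z [ 0.046  0.316 -0.948] x [-0.102  0.945  0.31 ] F [1.9 0.7 0.8] w 0.045
joints [ 1.27  0.6  -0.88  1.79  0.16  1.06  2.03]
total rot deg [ 6.1 12.1 -3. ] dist 0.106
[[1.22, 2.42, -0.61, -2.08, 0.35, -0.14, 4.5], [1.22, 2.42, -0.61, -2.08, 0.32, -0.23, 4.5], [1.22, 2.42, -0.61, -2.07, 0.29, -0.33, 4.5], [1.22, 2.42, -0.61, -2.06, 0.26, -0.42, 4.5], [1.22, 2.42, -0.61, -2.04, 0.23, -0.51, 4.5]]
```

>>> {"name": "move_arm", "arguments": {"moves": [[1.2,2.4,-0.6,-2.1,0.3,-0.1,4.5],[1.2,2.4,-0.6,-2.1,0.3,-0.2,4.5],[1.2,2.4,-0.6,-2.1,0.3,-0.3,4.5],[1.2,2.4,-0.6,-2.1,0.3,-0.4,4.5],[1.2,2.4,-0.6,-2.0,0.2,-0.5,4.5],[0,0,0,0,0,0,4.5]]}}

```text
time_s: 11.38
position: [0.4737, -0.3815, 0.1239]
eef_rot: [-0.214, 0.624, 0.734, 0.163]
ft_force: [-2.8, 1.2, 0.3]
gripper_width: 0.0452
```

Run:
```python
from ik import *
st()
p,Rm=sgrip(SG,SY,0,1); z=Rm[:,2]
plan(p-.035*z,Rm,4,4.5)
im,m=snap('wrist','wrist8'); np.save('m8.npy',np.array(m['world_from_camera']))
im2=cv2.resize(im,None,fx=1.5,fy=1.5,interpolation=cv2.INTER_CUBIC)
for q in (SG,SG+np.array([0,0,0])):
    u=wproj(m,q)*1.5; cv2.drawMarker(im2,(int(u[0]),int(u[1])),(0,0,255),cv2.MARKER_CROSS,14,1)
l=lip(SG,SY,0);u=wproj(m,l)*1.5; cv2.drawMarker(im2,(int(u[0]),int(u[1])),(0,255,0),cv2.MARKER_CROSS,14,1)
sx,sy=sax(SY);e=SG+.025*(-.5*sy+.866*K)
u=wproj(m,e)*1.5; cv2.drawMarker(im2,(int(u[0]),int(u[1])),(255,0,0),cv2.MARKER_CROSS,14,1)
cv2.imwrite('pics/wrist8c.png',im2)
```

```text
11.38 p [ 0.4737 -0.3815  0.1239] z [-0.111  0.506 -0.855] x [-0.131  0.846  0.518] F [-2.8  1.2  0.3] w 0.0452
joints [ 1.19  0.92 -0.79  1.36  0.21  1.45  2.19]
total rot deg [-1.2 -1.2 -1. ] dist 0.046
[[-0.3, -0.3, -0.26, 0.4, 0.11, 1.06, 4.5], [-0.3, -0.3, -0.26, 0.41, 0.11, 1.06, 4.5], [-0.3, -0.3, -0.26, 0.41, 0.1, 1.06, 4.5], [-0.3, -0.3, -0.26, 0.42, 0.1, 1.05, 4.5]]
```

View pics/wrist8c.png

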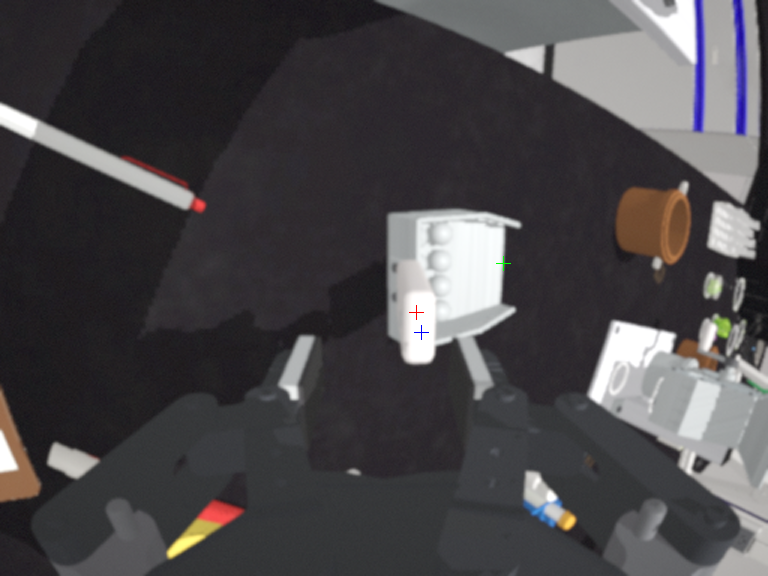

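>>> {"name": "move_arm", "arguments": {"moves": [[-0.3,-0.3,-0.3,0.4,0.1,1.1,4.5],[-0.3,-0.3,-0.3,0.4,0.1,1.1,4.5],[-0.3,-0.3,-0.3,0.4,0.1,1.1,4.5],[-0.3,-0.3,-0.3,0.4,0.1,1.0,4.5],[0,0,0,0,0,0,4.5]]}}

```text
time_s: 11.85
position: [0.471, -0.3347, 0.0903]
eef_rot: [-0.201, 0.619, 0.741, 0.164]
ft_force: [-0.7, 0.6, -0.3]
gripper_width: 0.0452
```

Run:
```python
from ik import *
st()
p,Rm=sgrip(SG,SY,0,1); z=Rm[:,2]
plan(p+.002*z,Rm,4,4.5)
im,m=snap('wrist','wrist9'); np.save('m9.npy',np.array(m['world_from_camera']))
cv2.imwrite('pics/wrist9c.png',cv2.resize(im,None,fx=1.5,fy=1.5,interpolation=cv2.INTER_CUBIC))
```

```text
11.85 p [ 0.471  -0.3347  0.0903] z [-0.096  0.492 -0.865] x [-0.153  0.852  0.501] F [-0.7  0.6 -0.3] w 0.0452
joints [ 1.19  0.91 -0.8   1.5   0.21  1.3   2.16]
total rot deg [-0.5 -0.1  0.1] dist 0.028
[[-0.13, -0.02, 0.04, -0.17, -0.04, 0.67, 4.5], [-0.13, -0.02, 0.04, -0.17, -0.04, 0.67, 4.5], [-0.13, -0.02, 0.04, -0.17, -0.04, 0.67, 4.5], [-0.13, -0.02, 0.04, -0.17, -0.04, 0.67, 4.5]]
```

View pics/wrist9c.png

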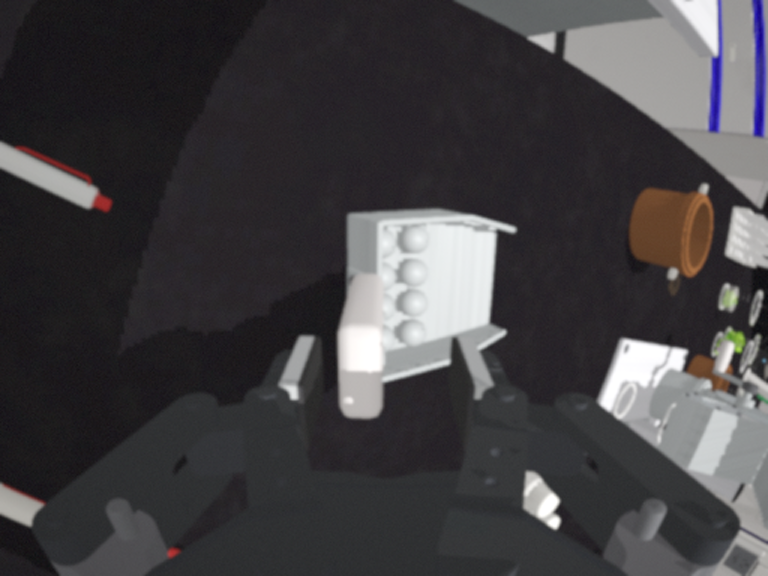

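>>> {"name": "move_arm", "arguments": {"moves": [[-0.1,0,0,-0.3,0,0.6,4.5],[-0.1,0,0,-0.2,0,0.7,4.5],[-0.1,0,0,-0.1,0,0.7,4.5],[-0.1,0,0,-0.1,0,0.7,4.5],[0,0,0,0,0,0,4.5]]}}

```text
time_s: 12.32
position: [0.4703, -0.3283, 0.0626]
eef_rot: [-0.198, 0.621, 0.741, 0.165]
ft_force: [0.1, -0.3, -0.0]
gripper_width: 0.0446
```

Run:
```python
from ik import *
st()
p,Rm=sgrip(SG,SY,0,1); z=Rm[:,2]
plan(p+.002*z,Rm,1,4.5)
im,m=snap('wrist','wrist10')
cv2.imwrite('pics/wrist10c.png',cv2.resize(im,None,fx=1.5,fy=1.5,interpolation=cv2.INTER_CUBIC))
```

```text
12.32 p [ 0.4703 -0.3283  0.0626] z [-0.088  0.49  -0.867] x [-0.152  0.854  0.498] F [ 0.1 -0.3 -0. ] w 0.0446
joints [ 1.18  0.93 -0.79  1.53  0.23  1.24  2.16]
total rot deg [-0.1  0.2  0.1] dist 0.003
[[-0.1, 0.16, 0.05, 0.17, -0.2, -0.05, 4.5]]
```

View pics/wrist10c.png

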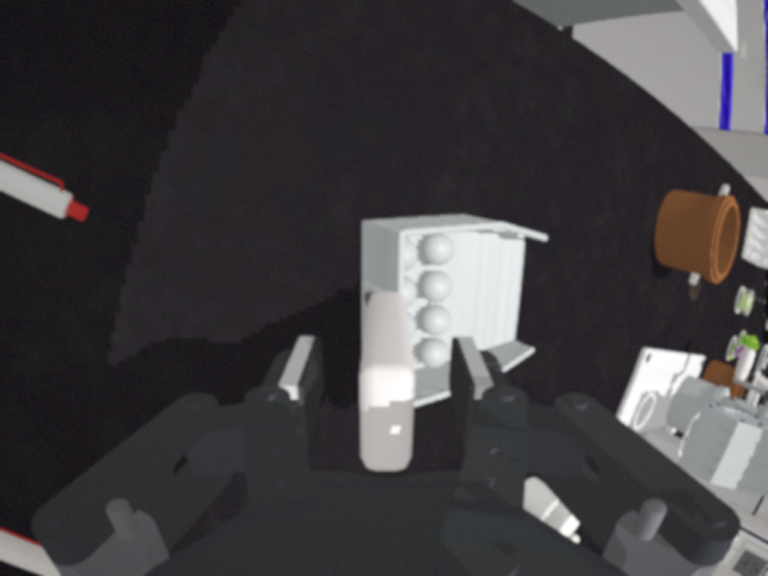

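>>> {"name": "move_arm", "arguments": {"moves": [[0,0,0,0.1,-0.2,0,3],[0,0,0,0,0,0,2],[0,0,0,0,0,0,1.6],[0,0,0,0,0,0,1.2],[0,0,0,0,0,0,1.0],[0,0,0,0,0,0,0.8],[0,0,0,0,0,0,0.8]]}}

```text
time_s: 12.95
position: [0.4684, -0.3288, 0.064]
eef_rot: [-0.197, 0.621, 0.74, 0.165]
ft_force: [0.6, 0.4, -1.2]
gripper_width: 0.0133
```

Run:
```python
from ik import *
st()
im,m=snap('wrist','wrist11')
cv2.imwrite('pics/wrist11c.png',cv2.resize(im,None,fx=1.5,fy=1.5,interpolation=cv2.INTER_CUBIC))
```

```text
12.95 p [ 0.4684 -0.3288  0.064 ] z [-0.087  0.489 -0.868] x [-0.151  0.855  0.497] F [ 0.6  0.4 -1.2] w 0.0133
joints [ 1.19  0.93 -0.79  1.53  0.23  1.24  2.16]
```

View pics/wrist11c.png

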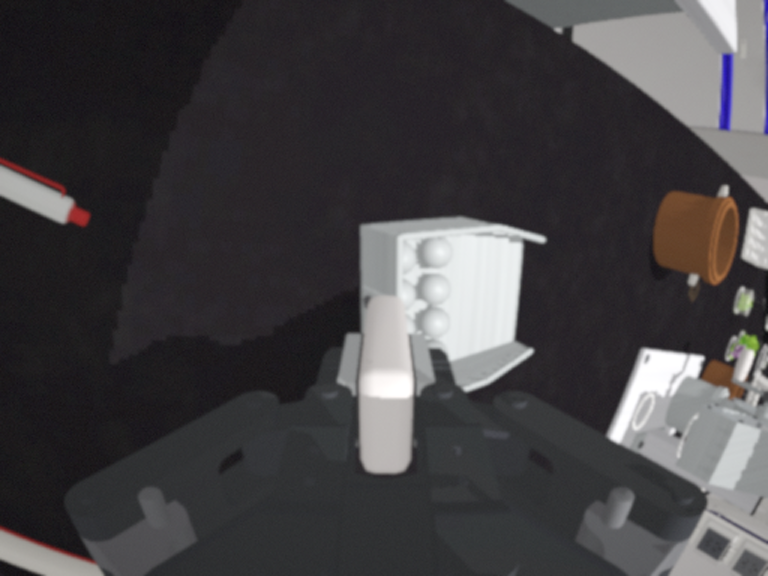

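Run:
```python
from ik import *
p,r=cur();np.savez('grasp.npz',p=p,q=r.as_quat())
plan(p+np.array([0,0,.03]),r,3,.8)
plan(p+np.array([0,0,.24]),r,15,.8)
```

```text
total rot deg [0. 0. 0.] dist 0.03
[[0.0, 0.0, 0.0, 0.5, -0.0, -0.87, 0.8], [0.0, 0.0, 0.0, 0.5, -0.0, -0.87, 0.8], [0.0, 0.0, 0.0, 0.5, -0.0, -0.87, 0.8]]
total rot deg [0. 0. 0.] dist 0.24
[[0.0, 0.0, 0.0, 0.79, -0.0, -1.39, 0.8], [0.0, 0.0, 0.0, 0.79, -0.0, -1.39, 0.8], [0.0, 0.0, 0.0, 0.79, -0.0, -1.39, 0.8], [0.0, 0.0, 0.0, 0.79, -0.0, -1.39, 0.8], [0.0, 0.0, 0.0, 0.79, -0.0, -1.39, 0.8], [0.0, 0.0, 0.0, 0.79, -0.0, -1.39, 0.8], [0.0, 0.0, 0.0, 0.79, -0.0, -1.39, 0.8], [0.0, 0.0, 0.0, 0.79, -0.0, -1.39, 0.8], [0.0, 0.0, 0.0, 0.79, -0.0, -1.39, 0.8], [0.0, 0.0, 0.0, 0.79, -0.0, -1.39, 0.8]]
[[0.0, 0.0, 0.0, 0.79, -0.0, -1.39, 0.8], [0.0, 0.0, 0.0, 0.79, -0.0, -1.39, 0.8], [0.0, 0.0, 0.0, 0.79, -0.0, -1.39, 0.8], [0.0, 0.0, 0.0, 0.79, -0.0, -1.39, 0.8], [0.0, 0.0, 0.0, 0.79, -0.0, -1.39, 0.8]]
```

>>> {"name": "move_arm", "arguments": {"moves": [[0,0,0,0.3,0,-0.5,0.8],[0,0,0,0.5,0,-0.9,0.8],[0,0,0,0.5,0,-0.9,0.8],[0,0,0,0.6,0,-1.0,0.8],[0,0,0,0.6,0,-1.0,0.8],[0,0,0,0.6,0,-1.0,0.8],[0,0,0,0.6,0,-1.0,0.8],[0,0,0,0.6,0,-1.0,0.8]]}}

```text
time_s: 13.67
position: [0.4673, -0.328, 0.1558]
eef_rot: [-0.197, 0.621, 0.74, 0.164]
ft_force: [0.3, -0.3, -3.5]
gripper_width: 0.0136
```

Run:
```python
from ik import *
st()
im,m=snap('wrist','wrist12')
cv2.imwrite('pics/wrist12c.png',cv2.resize(im,None,fx=1.5,fy=1.5,interpolation=cv2.INTER_CUBIC))
g=np.load('grasp.npz');plan(g['p']+np.array([0,0,.25]),R.from_quat(g['q']),10,.8)
```

```text
13.67 p [ 0.4673 -0.328   0.1558] z [-0.088  0.488 -0.868] x [-0.15   0.855  0.496] F [ 0.3 -0.3 -3.5] w 0.0136
joints [ 1.21  0.82 -0.83  1.49  0.17  1.38  2.15]
total rot deg [0.  0.1 0. ] dist 0.156
[[0.0, 0.01, 0.0, 0.76, -0.0, -1.35, 0.8], [0.0, 0.01, 0.0, 0.76, -0.0, -1.35, 0.8], [0.0, 0.01, 0.0, 0.76, -0.0, -1.35, 0.8], [0.0, 0.01, 0.0, 0.77, -0.0, -1.35, 0.8], [0.0, 0.01, 0.0, 0.77, -0.0, -1.35, 0.8], [0.0, 0.01, 0.0, 0.77, -0.0, -1.35, 0.8], [0.0, 0.01, 0.0, 0.77, -0.0, -1.35, 0.8], [0.0, 0.01, 0.0, 0.77, -0.0, -1.35, 0.8], [0.0, 0.01, 0.0, 0.77, -0.0, -1.35, 0.8], [0.0, 0.01, 0.0, 0.77, -0.0, -1.35, 0.8]]
```

View pics/wrist12c.png

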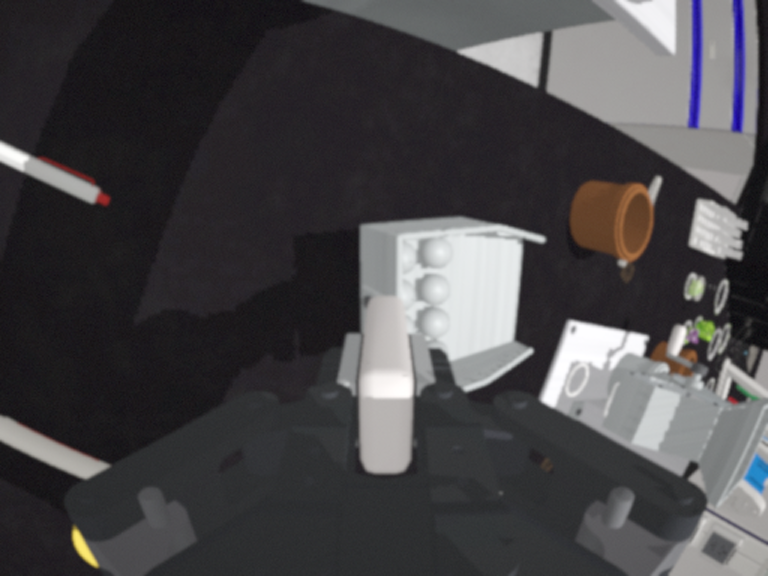

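>>> {"name": "move_arm", "arguments": {"moves": [[0,0,0,0.6,0,-1.0,0.8],[0,0,0,0.8,0,-1.4,0.8],[0,0,0,0.9,0,-1.6,0.8],[0,0,0,0.9,0,-1.6,0.8],[0,0,0,0.9,0,-1.6,0.8],[0,0,0,0.9,0,-1.6,0.8],[0,0,0,0.9,0,-1.6,0.8],[0,0,0,0.9,0,-1.6,0.8],[0,0,0,0.8,0,-1.4,0.8],[0,0,0,0.6,0,-1.0,0.8]]}}

```text
time_s: 14.55
position: [0.4663, -0.3262, 0.3361]
eef_rot: [-0.198, 0.62, 0.741, 0.164]
ft_force: [0.4, -0.1, -3.7]
gripper_width: 0.013
```

```bash
cat >> ik.py <<'E'
# rigid grasp: scoop yaw SY, grip SG at grasp pose
_g=np.load('grasp.npz') if __import__('os').path.exists('grasp.npz') else None
if _g is not None:
    RG=R.from_quat(_g['q']);LIPT=RG.inv().apply(lip(SG,SY,0)-_g['p'])   # lip in tool frame
    R0=R.from_rotvec(K*SY)
    RS=R0.inv()*RG                      # tool in scoop frame
def pour(l,yaw,tilt):
    Rs=R.from_rotvec(K*yaw)*R.from_rotvec([-np.radians(tilt),0,0]);Rt=Rs*RS
    return np.array(l)-Rt.apply(LIPT),Rt.as_matrix()
def lipnow():
    p,r=cur();l=p+r.apply(LIPT);Rs=(r*RS.inv()).as_matrix();a,b=axes()
    print('lip',np.round(l,4),'chute',np.round([(l-C0)@a,(l-C0)@b,l[2]],4),'tilt',np.degrees(np.arcsin(-Rs[2,1])).round(1),'yaw',np.degrees(np.arctan2(-Rs[0,1],Rs[1,1])).round(1),'roll',np.degrees(np.arcsin(Rs[2,0])).round(1))
E
python3 - <<'E'
from ik import *
st();lipnow()
p,Rm=pour(ch(0,-.07,.275),YAW,0);print(p)
sim([(p,Rm)]+[pour(ch(0,-.03,.235),YAW,t) for t in (0,20,40,50)])
plan(p,Rm,20,.8)
E
```

```text
14.55 p [ 0.4663 -0.3262  0.3361] z [-0.091  0.488 -0.868] x [-0.152  0.855  0.497] F [ 0.4 -0.1 -3.7] w 0.013
joints [ 1.22  0.66 -0.89  1.31  0.06  1.68  2.11]
lip [ 0.4463 -0.2161  0.2861] chute [-0.0861 -0.3214  0.2861] tilt 0.0 yaw 10.2 roll -0.1
[ 0.55220235 -0.09085697  0.32503282]
[1.0, 0.45, -0.93, 1.67, -0.18, 1.23, 1.61] err mm 0.0 deg 0.0
[0.93, 0.47, -0.93, 1.74, -0.17, 1.11, 1.57] err mm 0.0 deg 0.0
[0.69, 0.35, -0.84, 1.67, 0.1, 1.2, 1.29] err mm 0.0 deg 0.0
[0.4, 0.35, -0.77, 1.59, 0.41, 1.39, 0.99] err mm 0.0 deg 0.0
[0.25, 0.39, -0.74, 1.55, 0.56, 1.51, 0.86] err mm 0.0 deg 0.0
total rot deg [-9.4  0.1 16.1] dist 0.251
[[-0.47, 0.0, 0.81, 0.91, 0.63, 0.58, 0.8], [-0.47, 0.0, 0.81, 0.92, 0.61, 0.59, 0.8], [-0.47, 0.0, 0.81, 0.93, 0.6, 0.59, 0.8], [-0.47, 0.0, 0.81, 0.94, 0.58, 0.6, 0.8], [-0.47, 0.0, 0.81, 0.95, 0.56, 0.6, 0.8], [-0.47, 0.0, 0.81, 0.95, 0.54, 0.61, 0.8], [-0.47, 0.0, 0.81, 0.96, 0.52, 0.61, 0.8], [-0.47, 0.0, 0.81, 0.97, 0.5, 0.62, 0.8], [-0.47, 0.0, 0.81, 0.98, 0.48, 0.62, 0.8], [-0.47, 0.0, 0.81, 0.98, 0.47, 0.62, 0.8]]
[[-0.47, 0.0, 0.81, 0.99, 0.45, 0.63, 0.8], [-0.47, 0.0, 0.81, 0.99, 0.43, 0.63, 0.8], [-0.47, 0.0, 0.81, 1.0, 0.41, 0.64, 0.8], [-0.47, 0.0, 0.81, 1.01, 0.39, 0.64, 0.8], [-0.47, 0.0, 0.81, 1.01, 0.37, 0.64, 0.8], [-0.47, 0.0, 0.81, 1.02, 0.35, 0.65, 0.8], [-0.47, 0.0, 0.81, 1.02, 0.33, 0.65, 0.8], [-0.47, 0.0, 0.81, 1.03, 0.31, 0.65, 0.8], [-0.47, 0.0, 0.81, 1.03, 0.29, 0.65, 0.8], [-0.47, 0.0, 0.81, 1.03, 0.27, 0.66, 0.8]]
```

>>> {"name": "move_arm", "arguments": {"moves": [[-0.3,0,0.5,0.5,0.4,0.3,0.8],[-0.5,0,0.8,0.9,0.6,0.6,0.8],[-0.5,0,0.8,0.9,0.6,0.6,0.8],[-0.5,0,0.8,0.9,0.6,0.6,0.8],[-0.5,0,0.8,0.9,0.6,0.6,0.8],[-0.5,0,0.8,1.0,0.6,0.6,0.8],[-0.5,0,0.8,1.0,0.5,0.6,0.8],[-0.5,0,0.8,1.0,0.5,0.6,0.8],[-0.5,0,0.8,1.0,0.5,0.6,0.8],[-0.5,0,0.8,1.0,0.5,0.6,0.8]]}}

```text
time_s: 15.38
position: [0.5095, -0.2005, 0.3254]
eef_rot: [-0.186, 0.682, 0.684, 0.181]
ft_force: [0.6, 0.2, -2.8]
gripper_width: 0.0135
```

Run:
```python
from ik import *
st();lipnow()
p,Rm=pour(ch(0,-.06,.27),YAW,0)
plan(p,Rm,11,.8)
```

```text
15.38 p [ 0.5095 -0.2005  0.3254] z [-0.008  0.501 -0.865] x [-0.001  0.865  0.501] F [ 0.6  0.2 -2.8] w 0.0135
joints [ 1.15  0.56 -0.92  1.51 -0.07  1.44  1.86]
lip [ 0.5086 -0.0884  0.276 ] chute [-0.0434 -0.1859  0.276 ] tilt -0.3 yaw 0.3 roll -0.3
total rot deg [-4.7 -0.3  7.4] dist 0.128
[[-0.42, -0.02, 0.68, 0.92, 0.41, 0.58, 0.8], [-0.42, -0.02, 0.68, 0.92, 0.39, 0.59, 0.8], [-0.42, -0.02, 0.68, 0.93, 0.38, 0.59, 0.8], [-0.42, -0.02, 0.68, 0.93, 0.36, 0.59, 0.8], [-0.42, -0.02, 0.68, 0.93, 0.35, 0.59, 0.8], [-0.42, -0.02, 0.68, 0.94, 0.33, 0.6, 0.8], [-0.42, -0.02, 0.68, 0.94, 0.31, 0.6, 0.8], [-0.42, -0.02, 0.68, 0.95, 0.3, 0.6, 0.8], [-0.42, -0.02, 0.68, 0.95, 0.28, 0.6, 0.8], [-0.42, -0.02, 0.68, 0.95, 0.27, 0.6, 0.8]]
[[-0.42, -0.02, 0.68, 0.96, 0.25, 0.6, 0.8]]
```

>>> {"name": "move_arm", "arguments": {"moves": [[-0.4,0,0.7,0.9,0.4,0.6,0.8],[-0.4,0,0.7,0.9,0.4,0.6,0.8],[-0.4,0,0.7,0.9,0.4,0.6,0.8],[-0.4,0,0.7,0.9,0.4,0.6,0.8],[-0.4,0,0.7,0.9,0.4,0.6,0.8],[-0.4,0,0.7,0.9,0.3,0.6,0.8],[-0.4,0,0.7,0.9,0.3,0.6,0.8],[-0.4,0,0.7,0.9,0.3,0.6,0.8],[-0.4,0,0.7,0.7,0.3,0.5,0.8],[-0.4,0,0.7,0.4,0.2,0.3,0.8]]}}

```text
time_s: 16.22
position: [0.5494, -0.0871, 0.3133]
eef_rot: [-0.176, 0.732, 0.629, 0.192]
ft_force: [0.0, -0.4, -2.9]
gripper_width: 0.0129
```

Run:
```python
from ik import *
st();lipnow()
p,Rm=pour(ch(0,-.03,.245),YAW,12)
plan(p,Rm,6,.8)
im,m=snap('wrist','wrist13')
cv2.imwrite('pics/wrist13c.png',cv2.resize(im,None,fx=1.5,fy=1.5,interpolation=cv2.INTER_CUBIC))
im,m=snap('side','side13')
cv2.imwrite('pics/side13c.png',cv2.resize(im[100:300,150:400],None,fx=3,fy=3,interpolation=cv2.INTER_CUBIC))
```

```text
16.22 p [ 0.5494 -0.0871  0.3133] z [ 0.059  0.5   -0.864] x [0.134 0.854 0.503] F [ 0.  -0.4 -2.9] w 0.0129
joints [ 1.03  0.49 -0.93  1.63 -0.15  1.23  1.62]
lip [0.5648 0.0241 0.2641] chute [-0.0044 -0.0663  0.2641] tilt -0.4 yaw -8.4 roll -0.9
total rot deg [ -0.9 -12.4  -0.2] dist 0.05
[[-0.15, -2.07, -0.04, 0.75, 0.06, 0.36, 0.8], [-0.15, -2.07, -0.04, 0.76, 0.06, 0.33, 0.8], [-0.15, -2.07, -0.04, 0.77, 0.06, 0.3, 0.8], [-0.15, -2.07, -0.04, 0.78, 0.06, 0.28, 0.8], [-0.15, -2.07, -0.04, 0.79, 0.06, 0.25, 0.8], [-0.15, -2.07, -0.04, 0.8, 0.06, 0.22, 0.8]]
```

View pics/wrist13c.png

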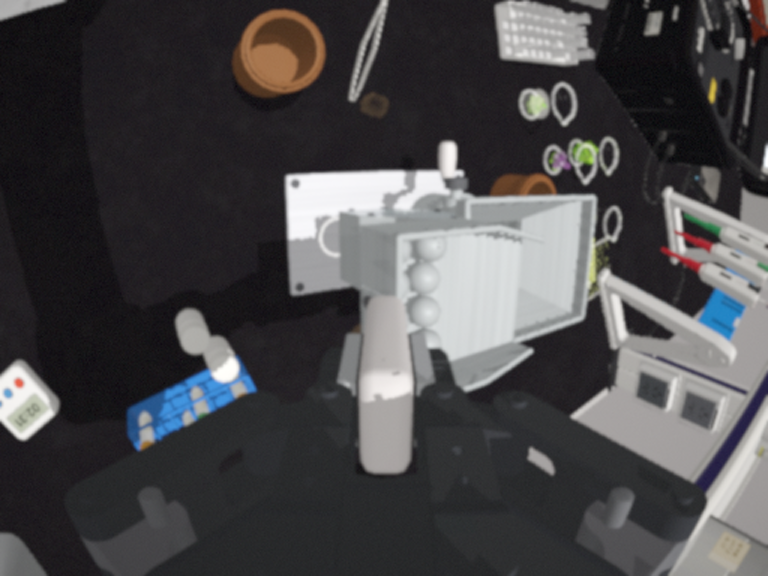

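View pics/side13c.png

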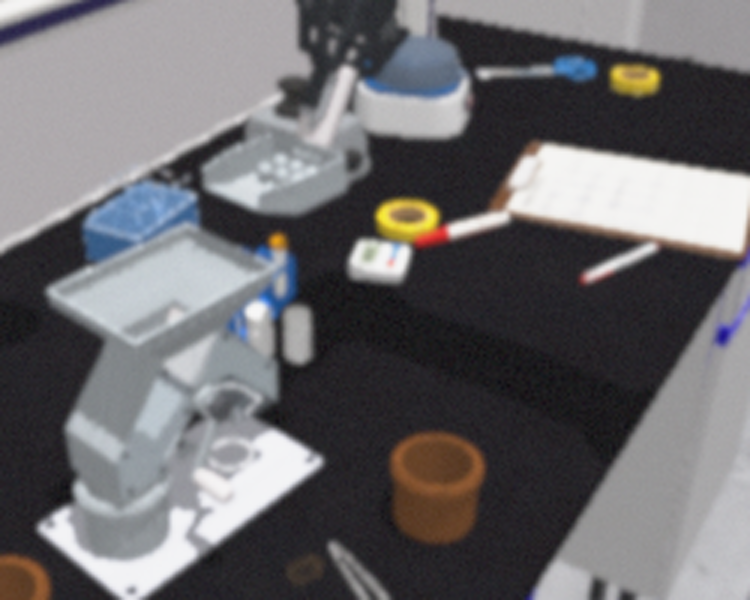

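Run:
```python
from ik import *
s=vision.camera_model('side');w=vision.camera_model('wrist')
p,r=cur();l=p+r.apply(LIPT)
f=lambda q:np.round((proj(s,q)-[150,100])*3)
print('lip',f(l),wproj(w,l)*1.5)
for n,q in (('FR',ch(.048,-.065,.219)),('NR',ch(-.048,-.065,.219)),('FL',ch(.048,.065,.219)),('NL',ch(-.048,.065,.219))): print(n,f(q),np.round(wproj(w,q)*1.5))
```

```text
lip [228. 196.] [519.93956217 289.90113246]
FR [185. 227.] [464. 350.]
NR [270. 268.] [470. 200.]
FL [ 50. 292.] [581. 312.]
NL [135. 342.] [592. 196.]
```

>>> {"name": "move_arm", "arguments": {"moves": [[-0.2,-2,0,0.7,0.1,0.4,0.8],[-0.2,-2,0,0.8,0.1,0.4,0.8],[-0.2,-2,0,0.8,0.1,0.3,0.8],[-0.2,-2,0,0.8,0.1,0.3,0.8],[-0.1,-2,0,0.8,0,0.3,0.8],[-0.1,-2,0,0.8,0,0.3,0.8]]}}

```text
time_s: 16.82
position: [0.561, -0.0458, 0.3125]
eef_rot: [-0.101, 0.755, 0.638, 0.116]
ft_force: [1.1, -0.3, -3.3]
gripper_width: 0.0133
```

Run:
```python
from ik import *
st();lipnow()
p,Rm=pour(ch(0,-.03,.232),YAW,20)
plan(p,Rm,5,.8)
```

```text
16.82 p [ 0.561  -0.0458  0.3125] z [ 0.047  0.3   -0.953] x [0.159 0.939 0.304] F [ 1.1 -0.3 -3.3] w 0.0133
joints [ 0.83  0.4  -0.88  1.65  0.    1.18  1.4 ]
lip [0.5771 0.0517 0.2402] chute [ 0.0037 -0.0371  0.2402] tilt 12.1 yaw -9.5 roll -0.2
total rot deg [ 0.1 -7.9 -1.1] dist 0.019
[[0.02, -1.58, -0.21, 0.37, -0.05, 0.02, 0.8], [0.02, -1.58, -0.21, 0.37, -0.05, 0.01, 0.8], [0.02, -1.58, -0.21, 0.37, -0.05, -0.0, 0.8], [0.02, -1.58, -0.21, 0.37, -0.04, -0.01, 0.8], [0.02, -1.58, -0.21, 0.37, -0.04, -0.02, 0.8]]
```

>>> {"name": "move_arm", "arguments": {"moves": [[0,-1.6,-0.2,0.4,-0.1,0,0.8],[0,-1.6,-0.2,0.4,-0.1,0,0.8],[0,-1.6,-0.2,0.4,0,0,0.8],[0,-1.6,-0.2,0.4,0,0,0.8],[0,-1.6,-0.2,0.4,0,0,0.8]]}}

```text
time_s: 17.23
position: [0.5619, -0.0272, 0.3179]
eef_rot: [-0.053, 0.756, 0.649, 0.061]
ft_force: [0.4, 0.0, -2.5]
gripper_width: 0.0135
```

Run:
```python
from ik import *
st();lipnow()
p,Rm=pour(ch(0,-.03,.228),YAW,34)
plan(p,Rm,9,.8)
im,m=snap('wrist','wrist14')
cv2.imwrite('pics/wrist14c.png',cv2.resize(im,None,fx=1.5,fy=1.5,interpolation=cv2.INTER_CUBIC))
```

```text
17.23 p [ 0.5619 -0.0272  0.3179] z [ 0.024  0.159 -0.987] x [0.149 0.976 0.161] F [ 0.4  0.  -2.5] w 0.0135
joints [ 0.7   0.37 -0.85  1.63  0.13  1.22  1.27]
lip [0.575  0.059  0.2318] chute [ 0.0005 -0.0302  0.2318] tilt 20.5 yaw -8.7 roll 0.0
total rot deg [  0.  -13.5  -0.2] dist 0.027
[[0.0, -1.5, -0.02, 0.27, -0.0, -0.11, 0.8], [0.0, -1.5, -0.02, 0.27, -0.0, -0.12, 0.8], [0.0, -1.5, -0.02, 0.27, -0.0, -0.13, 0.8], [0.0, -1.5, -0.02, 0.26, -0.0, -0.14, 0.8], [0.0, -1.5, -0.02, 0.26, -0.0, -0.14, 0.8], [0.0, -1.5, -0.02, 0.26, -0.0, -0.15, 0.8], [0.0, -1.5, -0.02, 0.25, -0.0, -0.16, 0.8], [0.0, -1.5, -0.02, 0.25, -0.0, -0.16, 0.8], [0.0, -1.5, -0.02, 0.24, -0.0, -0.17, 0.8]]
```

View pics/wrist14c.png

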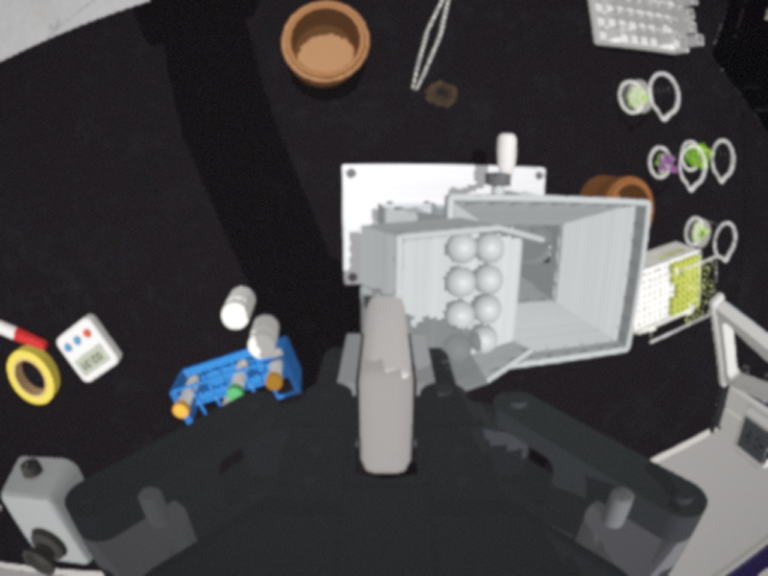

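>>> {"name": "move_arm", "arguments": {"moves": [[0,-1.2,0,0.2,0,-0.1,0.8],[0,-1.2,0,0.2,0,-0.1,0.8],[0,-1.2,0,0.2,0,-0.1,0.8],[0,-1.2,0,0.2,0,-0.1,0.8],[0,-1.2,0,0.2,0,-0.1,0.8],[0,-1.2,0,0.2,0,-0.1,0.8],[0,-1.2,0,0.2,0,-0.1,0.8],[0,-1.2,0,0.2,0,-0.1,0.8]]}}

```text
time_s: 17.95
position: [0.5645, -0.0121, 0.328]
eef_rot: [0.006, 0.76, 0.65, -0.008]
ft_force: [-0.4, -0.7, -3.0]
gripper_width: 0.0134
```

Run:
```python
from ik import *
st();lipnow()
p,Rm=pour(ch(0,-.03,.228),YAW,43)
plan(p,Rm,8,.8)
im,m=snap('wrist','wrist15')
cv2.imwrite('pics/wrist15c.png',cv2.resize(im,None,fx=1.5,fy=1.5,interpolation=cv2.INTER_CUBIC))
```

```text
17.95 p [ 0.5645 -0.0121  0.328 ] z [-0.004 -0.02  -1.   ] x [ 0.155  0.988 -0.02 ] F [-0.4 -0.7 -3. ] w 0.0134
joints [ 0.54  0.36 -0.81  1.6   0.29  1.31  1.1 ]
lip [0.5752 0.0572 0.2276] chute [ 0.0009 -0.032   0.2276] tilt 30.9 yaw -8.9 roll -0.0
total rot deg [ -0.1 -12.1  -0.4] dist 0.028
[[-0.01, -1.51, -0.05, 0.3, -0.01, -0.17, 0.8], [-0.01, -1.51, -0.05, 0.3, -0.01, -0.17, 0.8], [-0.01, -1.51, -0.05, 0.29, -0.01, -0.18, 0.8], [-0.01, -1.51, -0.05, 0.29, -0.01, -0.19, 0.8], [-0.01, -1.51, -0.05, 0.28, -0.01, -0.2, 0.8], [-0.01, -1.51, -0.05, 0.28, -0.01, -0.2, 0.8], [-0.01, -1.51, -0.05, 0.27, -0.01, -0.21, 0.8], [-0.01, -1.51, -0.05, 0.27, -0.01, -0.22, 0.8]]
```

View pics/wrist15c.png

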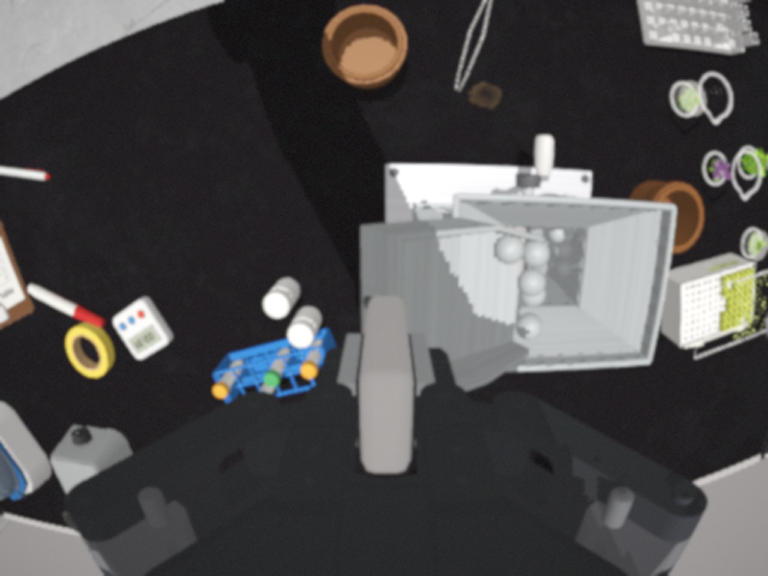

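Balls are running out into the hopper. I tilt further to empty it, then hold.

>>> {"name": "move_arm", "arguments": {"moves": [[0,0,0,0,0,0,0.8],[0,0,0,0,0,0,0.8],[0,-1.5,0,0.3,0,-0.2,0.8],[0,-1.5,0,0.3,0,-0.2,0.8],[0,-1.5,0,0.3,0,-0.2,0.8],[0,-1.5,0,0.3,0,-0.2,0.8],[0,-1.5,0,0.3,0,-0.2,0.8],[0,-1.5,0,0.3,0,-0.2,0.8],[0,-1.5,0,0.3,0,-0.2,0.8],[0,-1.5,0,0.3,0,-0.2,0.8]]}}

```text
time_s: 18.83
position: [0.5694, 0.0133, 0.3426]
eef_rot: [0.079, 0.756, 0.644, -0.092]
ft_force: [-0.8, 0.2, -1.6]
gripper_width: 0.0136
```

>>> {"name": "move_arm", "arguments": {"moves": [[0,0,0,0,0,0,0.8],[0,0,0,0,0,0,0.8],[0,0,0,0,0,0,0.8],[0,0,0,0,0,0,0.8],[0,0,0,0,0,0,0.8],[0,0,0,0,0,0,0.8]]}}

```text
time_s: 19.33
position: [0.5697, 0.0142, 0.3424]
eef_rot: [0.078, 0.755, 0.644, -0.091]
ft_force: [0.1, -0.2, -2.2]
gripper_width: 0.0132
```

Run:
```python
from ik import *
st();lipnow()
im,m=snap('wrist','wrist16')
cv2.imwrite('pics/wrist16c.png',cv2.resize(im,None,fx=1.5,fy=1.5,interpolation=cv2.INTER_CUBIC))
im,m=snap('scene','scene16')
cv2.imwrite('pics/scene16c.png',cv2.resize(im[130:310,130:330],None,fx=3.3,fy=3.3,interpolation=cv2.INTER_CUBIC))
```

```text
19.33 p [0.5697 0.0142 0.3424] z [-0.037 -0.235 -0.971] x [ 0.153  0.959 -0.238] F [ 0.1 -0.2 -2.2] w 0.0132
joints [ 0.32  0.39 -0.77  1.54  0.47  1.47  0.9 ]
lip [0.577  0.0601 0.229 ] chute [ 0.0023 -0.0288  0.229 ] tilt 43.6 yaw -9.1 roll 0.1
```

View pics/wrist16c.png

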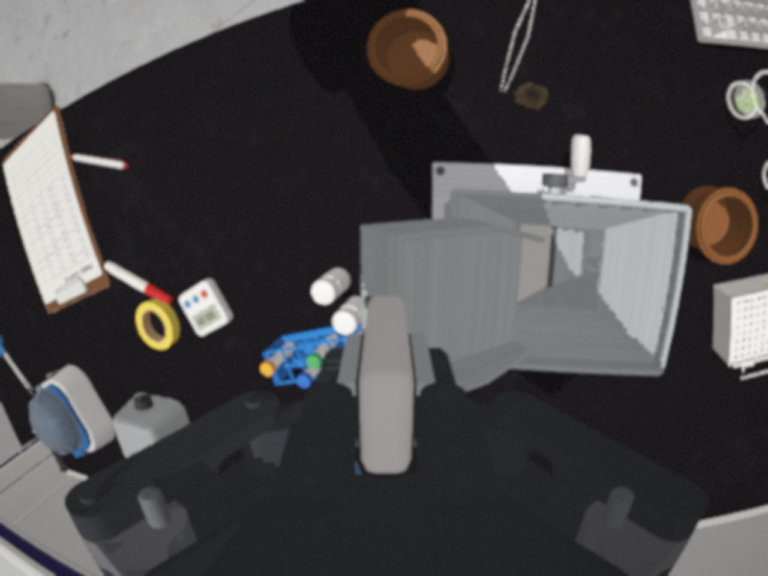

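View pics/scene16c.png

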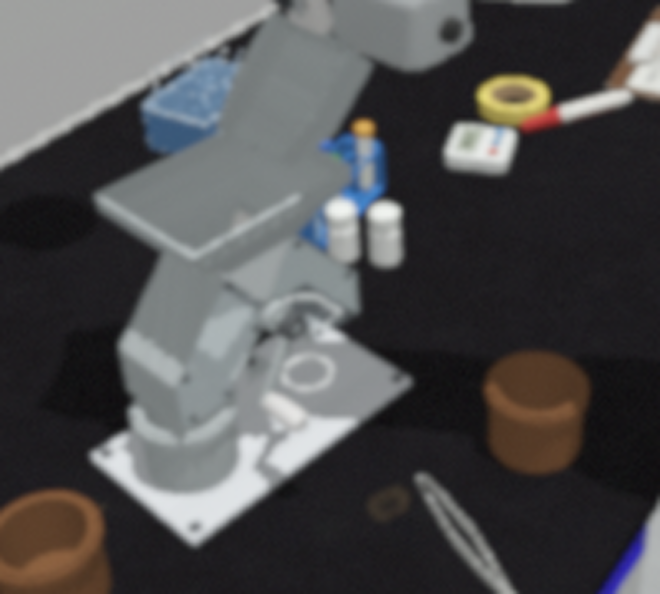

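Run:
```python
from ik import *
p,Rm=pour(ch(0,-.05,.275),YAW,0)
g=np.load('grasp.npz')
sim([(p,Rm),(g['p']+np.array([0,0,.2]),R.from_quat(g['q']).as_matrix()),(g['p'],R.from_quat(g['q']).as_matrix())])
plan(p,Rm,10,.8)
```

```text
[0.98, 0.44, -0.95, 1.68, -0.18, 1.21, 1.58] err mm 0.0 deg 0.0
[1.22, 0.68, -0.89, 1.48, 0.1, 1.52, 2.11] err mm 0.0 deg 0.0
[1.16, 0.9, -0.78, 1.62, 0.23, 1.2, 2.13] err mm 0.0 deg 0.0
total rot deg [ 0.2 43.6 -0.6] dist 0.088
[[0.02, 4.36, -0.06, -0.8, -0.01, 0.37, 0.8], [0.02, 4.36, -0.06, -0.82, -0.01, 0.31, 0.8], [0.02, 4.36, -0.06, -0.85, -0.01, 0.25, 0.8], [0.02, 4.36, -0.06, -0.86, -0.01, 0.18, 0.8], [0.02, 4.36, -0.06, -0.87, -0.01, 0.12, 0.8], [0.02, 4.36, -0.06, -0.88, -0.01, 0.05, 0.8], [0.02, 4.36, -0.06, -0.88, -0.01, -0.02, 0.8], [0.02, 4.36, -0.06, -0.88, -0.01, -0.08, 0.8], [0.02, 4.36, -0.06, -0.87, -0.02, -0.15, 0.8], [0.02, 4.36, -0.06, -0.86, -0.02, -0.21, 0.8]]
```

>>> {"name": "move_arm", "arguments": {"moves": [[0,4.4,-0.1,-0.8,0,0.3,0.8],[0,4.4,-0.1,-0.8,0,0.3,0.8],[0,4.4,-0.1,-0.8,0,0.2,0.8],[0,4.4,-0.1,-0.9,0,0.2,0.8],[0,4.4,-0.1,-0.9,0,0.1,0.8],[0,4.4,-0.1,-0.9,0,0,0.8],[0,4.4,-0.1,-0.9,0,0,0.8],[0,4.4,0,-0.9,0,-0.1,0.8],[0,4.4,0,-0.9,0,-0.2,0.8],[0,4.4,0,-0.9,0,-0.2,0.8]]}}

```text
time_s: 20.27
position: [0.5581, -0.0701, 0.3295]
eef_rot: [-0.174, 0.723, 0.634, 0.212]
ft_force: [0.3, -0.3, -2.7]
gripper_width: 0.0135
```

Run:
```python
from ik import *
st();lipnow()
g=np.load('grasp.npz')
plan(g['p']+np.array([0,0,.22]),R.from_quat(g['q']),14,.8)
im,m=snap('wrist','wrist17')
cv2.imwrite('pics/wrist17c.png',cv2.resize(im,None,fx=1.5,fy=1.5,interpolation=cv2.INTER_CUBIC))
```

```text
20.27 p [ 0.5581 -0.0701  0.3295] z [ 0.085  0.521 -0.849] x [0.106 0.843 0.528] F [ 0.3 -0.3 -2.7] w 0.0135
joints [ 1.02  0.47 -0.94  1.62 -0.19  1.21  1.64]
lip [0.5741 0.0424 0.2835] chute [ 0.0021 -0.0469  0.2835] tilt -2.1 yaw -7.7 roll 1.0
total rot deg [  9.9  -1.9 -14.8] dist 0.278
[[0.71, -0.14, -1.05, -1.8, -0.39, -0.74, 0.8], [0.71, -0.14, -1.05, -1.79, -0.43, -0.73, 0.8], [0.71, -0.14, -1.05, -1.78, -0.47, -0.72, 0.8], [0.71, -0.14, -1.05, -1.78, -0.52, -0.71, 0.8], [0.71, -0.14, -1.05, -1.77, -0.56, -0.7, 0.8], [0.71, -0.14, -1.05, -1.76, -0.6, -0.69, 0.8], [0.71, -0.14, -1.05, -1.75, -0.64, -0.68, 0.8], [0.71, -0.14, -1.05, -1.74, -0.68, -0.67, 0.8], [0.71, -0.14, -1.05, -1.73, -0.72, -0.65, 0.8], [0.71, -0.14, -1.05, -1.72, -0.76, -0.64, 0.8]]
[[0.71, -0.14, -1.05, -1.7, -0.8, -0.63, 0.8], [0.71, -0.14, -1.05, -1.69, -0.84, -0.61, 0.8], [0.71, -0.14, -1.05, -1.68, -0.88, -0.6, 0.8], [0.71, -0.14, -1.05, -1.66, -0.91, -0.58, 0.8]]
```

View pics/wrist17c.png

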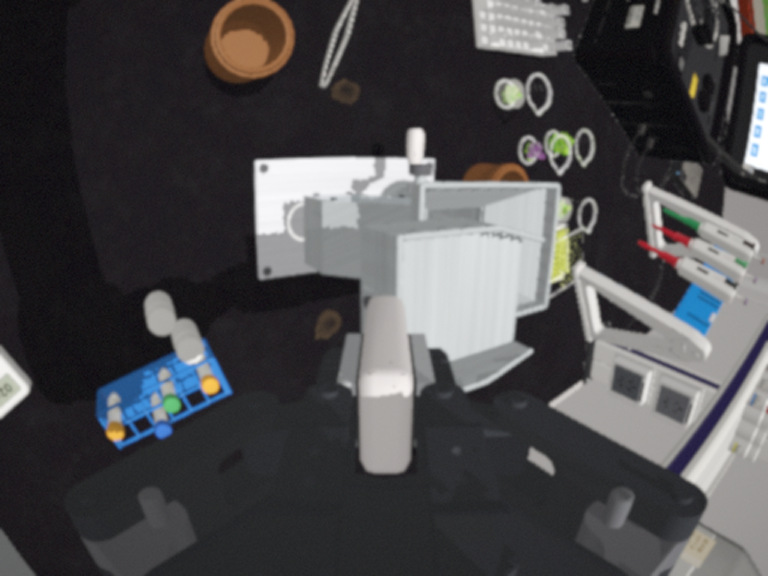

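>>> {"name": "move_arm", "arguments": {"moves": [[0.7,-0.1,-1,-1.5,-0.4,-0.6,0.8],[0.7,-0.1,-1,-1.9,-0.4,-0.8,0.8],[0.7,-0.1,-1,-1.9,-0.5,-0.8,0.8],[0.7,-0.1,-1,-1.9,-0.5,-0.7,0.8],[0.7,-0.1,-1,-1.9,-0.6,-0.7,0.8],[0.7,-0.1,-1,-1.9,-0.6,-0.7,0.8],[0.7,-0.1,-1,-1.9,-0.7,-0.7,0.8],[0.7,-0.1,-1,-1.9,-0.7,-0.7,0.8],[0.7,-0.1,-1,-1.8,-0.7,-0.7,0.8],[0.7,-0.1,-1,-1.7,-0.7,-0.6,0.8]]}}

```text
time_s: 21.15
position: [0.4855, -0.2795, 0.287]
eef_rot: [-0.194, 0.658, 0.706, 0.175]
ft_force: [0.4, -0.0, -2.1]
gripper_width: 0.0131
```

Run:
```python
from ik import *
st();lipnow()
g=np.load('grasp.npz')
plan(g['p']+np.array([0,0,.12]),R.from_quat(g['q']),10,.8)
```

```text
21.15 p [ 0.4855 -0.2795  0.287 ] z [-0.043  0.503 -0.863] x [-0.059  0.861  0.505] F [ 0.4 -0.  -2.1] w 0.0131
joints [ 1.19  0.64 -0.87  1.45  0.01  1.49  2.02]
lip [ 0.4769 -0.1675  0.238 ] chute [-0.0631 -0.2688  0.238 ] tilt -0.5 yaw 4.2 roll -0.4
total rot deg [ 2.6 -0.6 -5.2] dist 0.115
[[0.26, -0.06, -0.52, -0.93, -0.2, 0.65, 0.8], [0.26, -0.06, -0.52, -0.93, -0.2, 0.65, 0.8], [0.26, -0.06, -0.52, -0.93, -0.21, 0.65, 0.8], [0.26, -0.06, -0.52, -0.93, -0.22, 0.65, 0.8], [0.26, -0.06, -0.52, -0.92, -0.22, 0.66, 0.8], [0.26, -0.06, -0.52, -0.92, -0.23, 0.66, 0.8], [0.26, -0.06, -0.52, -0.92, -0.23, 0.66, 0.8], [0.26, -0.06, -0.52, -0.92, -0.24, 0.66, 0.8], [0.26, -0.06, -0.52, -0.91, -0.24, 0.66, 0.8], [0.26, -0.06, -0.52, -0.91, -0.25, 0.67, 0.8]]
```

>>> {"name": "move_arm", "arguments": {"moves": [[0.3,-0.1,-0.5,-0.9,-0.2,0.7,0.8],[0.3,-0.1,-0.5,-0.9,-0.2,0.7,0.8],[0.3,-0.1,-0.5,-0.9,-0.2,0.7,0.8],[0.3,-0.1,-0.5,-0.9,-0.2,0.7,0.8],[0.3,-0.1,-0.5,-0.9,-0.2,0.7,0.8],[0.3,0,-0.5,-0.9,-0.2,0.7,0.8],[0.3,0,-0.5,-0.9,-0.2,0.7,0.8],[0.3,0,-0.5,-0.9,-0.2,0.7,0.8],[0.3,0,-0.5,-0.9,-0.2,0.7,0.8],[0,0,0,0,0,0,0.8]]}}

```text
time_s: 21.98
position: [0.469, -0.3255, 0.1802]
eef_rot: [-0.2, 0.624, 0.739, 0.16]
ft_force: [-0.7, -0.1, -3.3]
gripper_width: 0.0133
```

Run:
```python
from ik import *
st();lipnow()
g=np.load('grasp.npz')
plan(g['p']+np.array([0,0,.015]),R.from_quat(g['q']),10,.8)
```

```text
21.98 p [ 0.469  -0.3255  0.1802] z [-0.096  0.485 -0.869] x [-0.142  0.857  0.495] F [-0.7 -0.1 -3.3] w 0.0133
joints [ 1.19  0.78 -0.82  1.48  0.14  1.41  2.15]
lip [ 0.4492 -0.2156  0.1298] chute [-0.0833 -0.3204  0.1298] tilt 0.1 yaw 9.8 roll -0.7
total rot deg [-0.5  0.1 -0.5] dist 0.101
[[-0.05, 0.01, -0.05, -0.53, 0.0, 0.86, 0.8], [-0.05, 0.01, -0.05, -0.53, -0.0, 0.86, 0.8], [-0.05, 0.01, -0.05, -0.53, -0.0, 0.86, 0.8], [-0.05, 0.01, -0.05, -0.53, -0.0, 0.86, 0.8], [-0.05, 0.01, -0.05, -0.53, -0.0, 0.86, 0.8], [-0.05, 0.01, -0.05, -0.53, -0.01, 0.86, 0.8], [-0.05, 0.01, -0.05, -0.53, -0.01, 0.86, 0.8], [-0.05, 0.01, -0.05, -0.53, -0.01, 0.86, 0.8], [-0.05, 0.01, -0.05, -0.53, -0.01, 0.86, 0.8], [-0.05, 0.01, -0.05, -0.53, -0.01, 0.86, 0.8]]
```

>>> {"name": "move_arm", "arguments": {"moves": [[-0.1,0,-0.1,-0.5,0,0.9,0.8],[-0.1,0,-0.1,-0.5,0,0.9,0.8],[-0.1,0,-0.1,-0.5,0,0.9,0.8],[-0.1,0,-0.1,-0.6,0,0.9,0.8],[-0.1,0,-0.1,-0.6,0,0.9,0.8],[0,0,0,-0.5,0,0.8,0.8],[0,0,0,-0.5,0,0.8,0.8],[0,0,0,-0.5,0,0.8,0.8],[0,0,0,-0.5,0,0.8,0.8],[0,0,0,-0.3,0,0.5,0.8]]}}

```text
time_s: 22.82
position: [0.4702, -0.3283, 0.0752]
eef_rot: [-0.195, 0.621, 0.741, 0.165]
ft_force: [-0.2, 0.2, -1.5]
gripper_width: 0.0132
```

Run:
```python
from ik import *
st();lipnow()
g=np.load('grasp.npz');print(g['p'])
plan(g['p']+np.array([0,0,.001]),R.from_quat(g['q']),5,.8)
```

```text
22.82 p [ 0.4702 -0.3283  0.0752] z [-0.084  0.487 -0.869] x [-0.153  0.856  0.494] F [-0.2  0.2 -1.5] w 0.0132
joints [ 1.18  0.9  -0.77  1.53  0.2   1.25  2.17]
lip [ 0.4508 -0.2183  0.0248] chute [-0.0814 -0.3228  0.0248] tilt 0.2 yaw 10.0 roll 0.2
[ 0.46839994 -0.32880024  0.06403282]
total rot deg [0.1 0.2 0.1] dist 0.01
[[0.02, 0.04, 0.02, -0.1, -0.04, 0.17, 0.8], [0.02, 0.04, 0.02, -0.1, -0.04, 0.17, 0.8], [0.02, 0.04, 0.02, -0.1, -0.04, 0.17, 0.8], [0.02, 0.04, 0.02, -0.1, -0.04, 0.17, 0.8], [0.02, 0.04, 0.02, -0.1, -0.04, 0.17, 0.8]]
```

>>> {"name": "move_arm", "arguments": {"moves": [[0,0,0,-0.1,0,0.2,0.8],[0,0,0,-0.1,0,0.2,0.8],[0,0.1,0,-0.1,0,0.2,0.8],[0,0.1,0,-0.1,0,0.2,0.8],[0,0,0,-0.1,0,0.1,0.8],[0,0,0,0,0,0,0.8]]}}

```text
time_s: 23.32
position: [0.4706, -0.3276, 0.0641]
eef_rot: [-0.197, 0.62, 0.741, 0.167]
ft_force: [-0.3, -0.5, -1.1]
gripper_width: 0.0131
```

Run:
```python
from ik import *
st();lipnow()
```

```text
23.32 p [ 0.4706 -0.3276  0.0641] z [-0.085  0.492 -0.867] x [-0.153  0.853  0.499] F [-0.3 -0.5 -1.1] w 0.0131
joints [ 1.17  0.92 -0.77  1.53  0.21  1.24  2.18]
lip [ 0.4511 -0.2173  0.0143] chute [-0.0813 -0.3219  0.0143] tilt -0.1 yaw 10.1 roll 0.2
```

>>> {"name": "move_arm", "arguments": {"moves": [[0,0,0,-0.05,0,0.1,0.8],[0,0,0,0,0,0,0.8]]}}

```text
time_s: 23.48
position: [0.4709, -0.3278, 0.0641]
eef_rot: [-0.197, 0.62, 0.741, 0.167]
ft_force: [-0.8, 0.2, -2.1]
gripper_width: 0.013
```

>>> {"name": "move_arm", "arguments": {"moves": [[0,0,0,0,0,0,1.6],[0,0,0,0,0,0,2.0],[0,0,0,0,0,0,3],[0,0,0,0,0,0,4],[0,0,0,0,0,0,4.5],[0,0,0,0,0,0,4.5]]}}

```text
time_s: 23.98
position: [0.4718, -0.328, 0.0647]
eef_rot: [-0.195, 0.62, 0.741, 0.167]
ft_force: [-0.4, -0.1, -0.1]
gripper_width: 0.0453
```

Run:
```python
from ik import *
st();lipnow()
im,m=snap('wrist','wrist18')
cv2.imwrite('pics/wrist18c.png',cv2.resize(im,None,fx=1.5,fy=1.5,interpolation=cv2.INTER_CUBIC))
```

```text
23.98 p [ 0.4718 -0.328   0.0647] z [-0.082  0.49  -0.868] x [-0.154  0.854  0.497] F [-0.4 -0.1 -0.1] w 0.0453
joints [ 1.17  0.92 -0.77  1.53  0.21  1.24  2.18]
lip [ 0.4525 -0.2178  0.0146] chute [-0.0798 -0.3221  0.0146] tilt -0.0 yaw 10.0 roll 0.3
```

View pics/wrist18c.png

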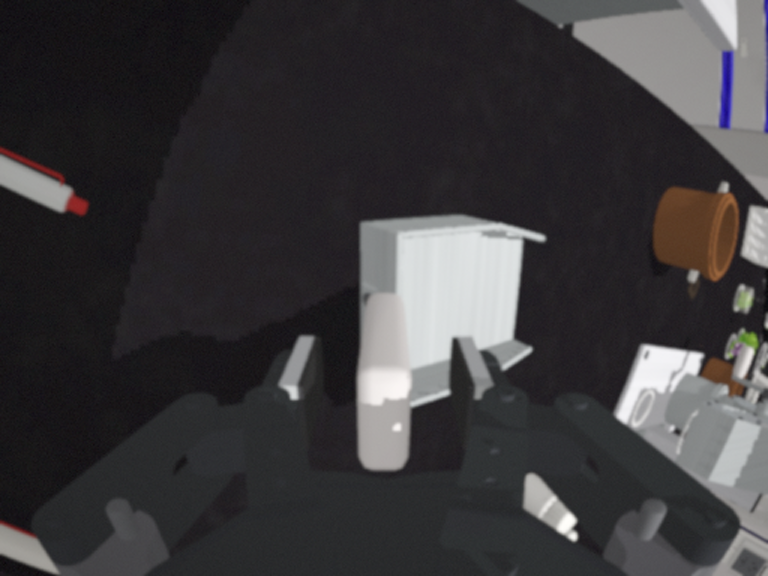

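>>> {"name": "move_arm", "arguments": {"moves": [[0,0,0,0,0,-1,4.5],[0,0,0,0,0,-2,4.5],[0,0,0,0,0,-2.5,4.5],[0,0,0,0,0,-2.5,4.5],[0,0,0,0,0,-2.5,4.5],[0,0,0,0,0,-2.5,4.5],[0,0,0,0,0,-2,4.5]]}}

```text
time_s: 24.62
position: [0.4827, -0.4026, 0.1997]
eef_rot: [-0.2, 0.619, 0.741, 0.168]
ft_force: [-0.6, -0.2, -1.3]
gripper_width: 0.0451
```

Run:
```python
from ik import *
st()
im,m=snap('wrist','wrist19')
cv2.imwrite('pics/wrist19c.png',cv2.resize(im,None,fx=1.5,fy=1.5,interpolation=cv2.INTER_CUBIC))
im,m=snap('scene','scene19')
cv2.imwrite('pics/scene19c.png',cv2.resize(im[140:300,140:350],None,fx=3.7,fy=3.7,interpolation=cv2.INTER_CUBIC))
for ps in ([.52,-.03,.36],):
  sim([(np.array([.46,-.2,.33]),ori([0,0,-1],[0,1,0])),(np.array(ps),ori([0,0.2,-1],[0,1,0]))])
```

```text
24.62 p [ 0.4827 -0.4026  0.1997] z [-0.089  0.496 -0.864] x [-0.155  0.85   0.504] F [-0.6 -0.2 -1.3] w 0.0451
joints [ 1.19  0.86 -0.79  1.26  0.16  1.57  2.22]
[1.06, 0.21, -0.86, 1.78, 0.17, 1.23, 1.73] err mm 0.0 deg 0.0
[0.85, 0.28, -0.95, 1.68, 0.03, 1.29, 1.49] err mm 0.0 deg 0.0
```

View pics/wrist19c.png

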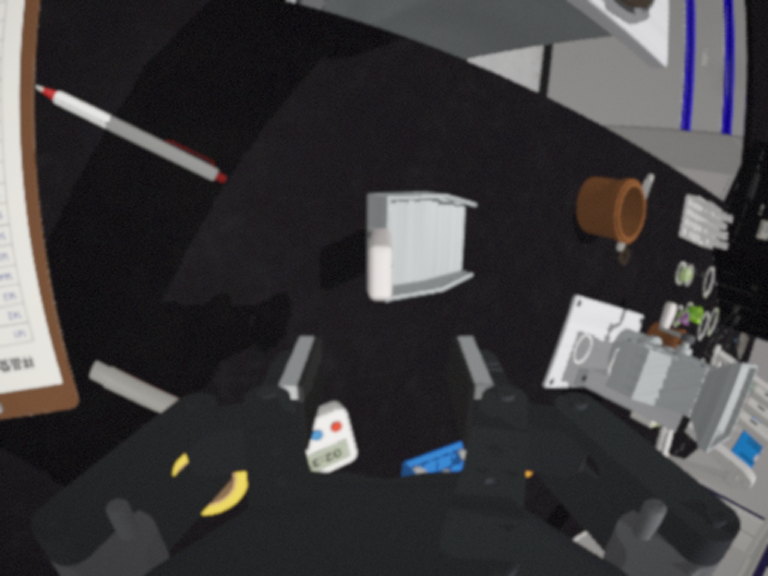

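View pics/scene19c.png

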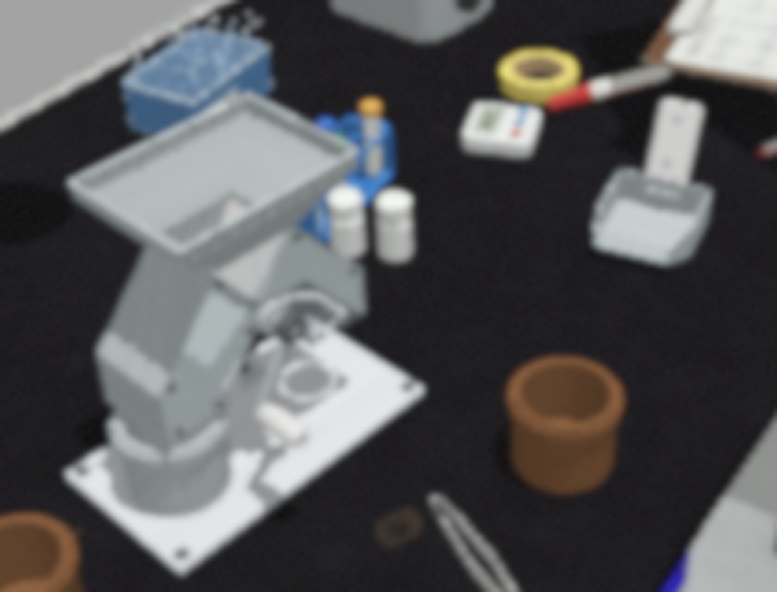

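Run:
```python
from ik import *
plan(np.array([.52,-.08,.38]),ori([0,.15,-1],[0,1,0]),14,4.5)
```

```text
total rot deg [ -3.2 -21.5   9.7] dist 0.372
[[-0.23, -1.53, 0.69, 2.57, 0.67, 0.01, 4.5], [-0.23, -1.53, 0.69, 2.58, 0.64, -0.05, 4.5], [-0.23, -1.53, 0.69, 2.58, 0.61, -0.12, 4.5], [-0.23, -1.53, 0.69, 2.59, 0.58, -0.19, 4.5], [-0.23, -1.53, 0.69, 2.59, 0.54, -0.25, 4.5], [-0.23, -1.53, 0.69, 2.59, 0.51, -0.32, 4.5], [-0.23, -1.53, 0.69, 2.58, 0.48, -0.39, 4.5], [-0.23, -1.53, 0.69, 2.58, 0.45, -0.46, 4.5], [-0.23, -1.53, 0.69, 2.57, 0.43, -0.52, 4.5], [-0.23, -1.53, 0.69, 2.56, 0.4, -0.59, 4.5]]
[[-0.23, -1.53, 0.69, 2.55, 0.37, -0.66, 4.5], [-0.23, -1.53, 0.69, 2.53, 0.34, -0.72, 4.5], [-0.23, -1.53, 0.69, 2.52, 0.31, -0.79, 4.5], [-0.23, -1.53, 0.69, 2.5, 0.29, -0.86, 4.5]]
```

>>> {"name": "move_arm", "arguments": {"moves": [[-0.2,-1.5,0.7,2.6,0.7,-0.3,4.5],[-0.2,-1.5,0.7,2.6,0.6,-0.3,4.5],[-0.2,-1.5,0.7,2.6,0.6,-0.4,4.5],[-0.2,-1.5,0.7,2.6,0.6,-0.4,4.5],[-0.2,-1.5,0.7,2.6,0.5,-0.4,4.5],[-0.2,-1.5,0.7,2.6,0.5,-0.4,4.5],[-0.2,-1.5,0.7,2.6,0.5,-0.4,4.5],[-0.2,-1.5,0.7,2.6,0.5,-0.5,4.5],[-0.2,-1.5,0.7,2.6,0.4,-0.5,4.5],[-0.2,-1.5,0.7,2.6,0.4,-0.6,4.5]]}}

```text
time_s: 25.55
position: [0.5079, -0.1729, 0.3383]
eef_rot: [-0.099, 0.69, 0.712, 0.081]
ft_force: [0.7, -0.3, 0.3]
gripper_width: 0.0447
```

>>> {"name": "move_arm", "arguments": {"moves": [[-0.2,-1.5,0.7,2.5,0.4,-0.7,4.5],[-0.2,-1.5,0.7,2.5,0.3,-0.7,4.5],[-0.2,-1.5,0.7,2.5,0.3,-0.7,4.5],[-0.2,-1.5,0.7,2.5,0.3,-0.7,4.5],[0,0,0,0,0,0,4.5]]}}

```text
time_s: 25.97
position: [0.519, -0.0674, 0.3919]
eef_rot: [-0.055, 0.709, 0.701, 0.046]
ft_force: [-0.7, 2.2, 0.7]
gripper_width: 0.0454
```

Run:
```python
from ik import *
st()
im,m=snap('wrist','wrist20')
u=wproj(m,ch(0,0,.18));print(u)
x0=int(max(0,u[0]-90));y0=int(max(0,u[1]-80))
cv2.imwrite('pics/wrist20c.png',cv2.resize(im[y0:y0+160,x0:x0+180],None,fx=3.6,fy=3.6,interpolation=cv2.INTER_CUBIC))
for t in (.4,.5,.53):
  y=.056*np.sin(t);z=.125-.056*np.cos(t)
  print(t,(wproj(m,ch(-.087,y,z))-[x0,y0])*3.6)
```

```text
25.97 p [ 0.519  -0.0674  0.3919] z [-0.012  0.143 -0.99 ] x [0.012 0.99  0.143] F [-0.7  2.2  0.7] w 0.0454
joints [ 0.85  0.29 -0.92  1.56  0.08  1.41  1.5 ]
[352.30135261 206.27552161]
0.4 [301.34892362  28.76263579]
0.5 [313.51491318  31.08556574]
0.53 [317.15932378  31.79389057]
```

View pics/wrist20c.png

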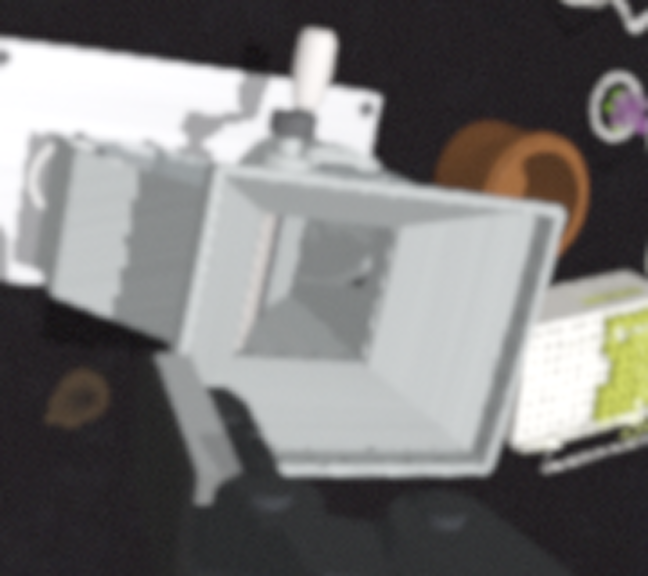

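Run:
```python
from workcell import job_done
print(job_done())
```

```text
the job is handed in; nothing more can be done
None
```

I set the flap over to the left, above the steel jar, and poured the balls into the hopper. Then I stood the scoop back flat at its old place and handed the job in at about 26 s.

**Checks at the end:**
- **Flap:** I pushed the lever until it met its stop (about 10 N). Afterwards the handle sat within 2–3 px of where +0.53 rad would put it, and it was unchanged in the last picture.
- **Scoop:** it is empty and upright. Its weight fell by about the 1.1 N of eight balls, but the force reading scatters by roughly as much.
- **Hopper, jar and beaker:** the hopper is clear, no balls are visible in the beaker or on the worktop, and the jar and beaker have not visibly moved.
- **Jar contents:** the outlet covers the jar mouth, so I could not count the balls inside. That they are in there is inferred from the empty scoop and hopper and the flap setting.

**What went wrong:**
- **First lever approach:** the arm ran into its joint limits, so I retreated and came in again with the wrist turned. Nothing was touched.
- **Plate position:** one early wrist-camera reading of the base plate was 6–10 mm off the scene camera's. A later wrist reading agreed with the scene camera to about 2–4 mm, and I used that position.

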